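# Shim and wedge the sample-tube rack tight in its cradle

### The arm

A 6-joint arm with a two-finger parallel gripper is mounted at the origin on the work surface. World frame = base frame: x ahead of the robot, y to its left, z up, the work surface at z = 0. Lengths are in m, angles in degrees, forces in N, time in s.
With the tool pointing down it reaches from about 0.4 to 0.825 m from the base axis. Payload 7 kg.
Tool frame: the origin (TCP) lies midway between the tips of the shut fingers; the grasp point (between the pads) lies 19 mm behind it; z points along the fingers, y is the direction in which the jaws open and shut (so a half turn about z gives the same grasp; the last joint's range is limited). The gripper opens to 88 mm and grips with 3 to 60 N. Pads are 19 mm wide; open, the fingers measure 130 mm over their backs; the gripper's body (78 mm by 193 mm) begins 47 mm behind the grasp point.
Start: joints at [-51.503, 20.546, 0.682, 0, -70.136, -16.507], TCP at [0.253, -0.626, 0.187] pointing down, gripper open.
Joint ranges: [-176.03, 176.03], [-82.01, 121.73], [-58.28, 71.71], [-173.87, 95.51], [-174.79, -0.11], [-173.66, 173.66]. Speed limits (degrees/s): [136.94, 136.94, 172.46, 180, 180, 180].

### API

Orientations are given as [roll, pitch, yaw] about the fixed x, y, z axes, in that order (R = Rz(yaw) Ry(pitch) Rx(roll)).
In Python, from plant import ctrl, snapshot gives the robot as it stands.
- The arm moves only by the shell command python3 -m pendant 'ROWS'. ROWS is JSON, a list of rows, each a list of 7 numbers: the shift along the tool's x, y, z in m, then the turn, a rotation vector about the tool's x, y, z in rad, then the opening, from -1 (shut) to 1 (fully open), so that 0 is half open. In form: [[x, y, z, ax, ay, az, jaw], ...]. A call has 1 to 12 rows; each row is the pose to reach, as a shift and turn from the pose commanded when the call began, along the tool's axes at that moment; what a row does not reach only later rows make up. A row lasts 1/8 s, in which the tool goes at most 62.5 mm and 10.7 degrees, less where a joint would pass 70% of its speed; a pose out of reach is approached as far as the arm can. A call with a gripper value outside its range is refused whole. The fingers move at their own pace and stop on an object; the grip force is fixed at half the most. Time passes only in rows, so rows that repeat a pose let the fingers close. It gives the time, the measured TCP pose, the force and the opening at its end, in the units of the state.
- ctrl.get_obs(): the state, without advancing time (a new reading comes with each control period).
- snapshot(name): name is "scene" or "top"; returns a dict with "image" (384x512x3 uint8, blue, green, red), "mtx" (3x3 intrinsics, pixels), "eye" and "attitude" of the camera in the world. Camera axes: x right, y up, looking along -z (the intrinsics and any distortion apply to the point x, -y, -z); pixel columns grow to the right and rows downward; lengths in m; the calibration is good to about 2 mm. A picture is of the moment at which its call begins. There is no depth.
- ctrl.close_job(): hands the job in, once; it reports no verdict.
The state is a dict: "clock": time; "joint_pos": joint angles; "qvel": joint speeds; "tau": joint torques, N m; "tool_pos": TCP position; "orientation": TCP orientation; "force": force on the tool from outside, world axes, zero at the start; "moment": the same for the moment, N m; "opening": finger opening in m.
Only numpy, scipy, OpenCV 4.12 (cv2) and the standard library are available. Lean on these libraries where they do the work, as an engineer would, in place of code of your own. Each camera call takes 0.05 s, during which the arm holds its last target.

### The job

The white rack of sample tubes is loose in its cradle. Take spacers from the stand and stand them upright on the cradle's floor, against the end stop, one after the other and letting go of each, until the gap left between them and the rack is one that the wedge can fill; then push the wedge down, thin end first, between the spacers and the rack until you feel it tight and the rack sits fully back against the cradle's end wall. Finish still gripping the wedge and pressing it down so that everything stays tight (do not let go at the end), and leave the spare rack, the scanner and the bottle alone.

Things in the scene. Friction and masses are not known exactly. Their poses are not given: they have to be found in the camera images.
- cradle: fixed dark base plate, 110 mm (x) by 210 mm (y): tube rack and end wall at its +y end, the gap, then the end stop at its -y end. Origin at table height, mid-width. The floor is 8 mm above the table; side rails 8 mm high, 100 mm apart. With the rack fully back, its face to the gap is at y = +5 mm in this frame
- rack (a joint): how far the tube rack stands off the end wall, m: 0 = fully back, grows as the rack slides towards the end stop (cradle's -y); starts 3 to 5 mm off and slides with about 1.5 N of friction
- rack_face (a point): middle of the top edge of the rack's upright face to the gap, 74 mm above the table. White rack 90 mm wide, 100 long, 66 high above the cradle's floor; red-capped tubes rise 32 mm above it, the nearest 33 mm back from this face. Axes as the cradle's
- stop_face (a point): middle of the top edge of the end stop's upright face to the gap, 74 mm above the table. Fixed aluminium block 94 mm wide, 20 thick, 66 high above the cradle's floor. With the rack fully back the gap (along the cradle's y) is 38 to 60 mm: one spacer suits up to 48 mm, above that take two. Axes as the cradle's
- spacer_a_center (a point): plain grey plastic spacer hanging in the stand: plate 16 mm thick (own y), 60 wide (x), 66 high, its top 10 mm widened to 90 (shoulders). Grip the central tab on top from above across its 24 mm (x); it is 10 mm thick (y) and rises 30 mm above the plate. Point: centre, half-way up, 48 mm above the underside, 18 mm below the tab's foot. Underside starts 14 mm above the table
- spacer_b_center (a point): plain grey plastic spacer hanging in the stand: plate 16 mm thick (own y), 60 wide (x), 66 high, its top 10 mm widened to 90 (shoulders). Grip the central tab on top from above across its 24 mm (x); it is 10 mm thick (y) and rises 30 mm above the plate. Point: centre, half-way up, 48 mm above the underside, 18 mm below the tab's foot. Same as spacer_a
- wedge_center (a point): plain grey plastic forked wedge, 60 mm wide (own x), 66 high: thin flat back plate and two tapered legs 10 wide at its sides, 40 apart, so a spacer's tab passes between. Shoulders 90 wide; tab on top as on the spacers, gripped alike. Hangs turned as it goes in: flat back (own +y) to the rack, slopes to the spacers. Point: on the tab's axis, 48 mm above the thin end, 18 mm below the tab's foot
- wedge_tip (a point): on the tab's axis at the height of the wedge's thin lower end, which starts 14 mm above the table. The thin end is 3 mm thick; each mm of height adds 0.5 mm, to 36 mm at a height of 66 mm. The flat back lies 13 mm to own +y of this axis, so the thin end spans y = 10 to 13 mm; the legs slope out to y = -23 mm. It can fill 14 to 32 mm
- stand: fixed white trough, rails along its y (210 mm long, 92 mm wide overall, top 70 mm above the table), across which the two spacers and the wedge hang in a row, about 60 mm apart, in any order, plates square to the row. Origin at table height in the middle
- spare_rack: bystander: white rack 80 by 160 mm with red-capped tubes, 87 mm high, not to be moved; origin in its underside
- scanner: bystander: black hand scanner on a round foot, 160 mm high, not to be moved; origin in its underside
- sanitiser: bystander: bottle 68 mm in diameter and 160 mm high, not to be moved; origin in its underside
There are look-alikes about, which are no part of the job. Leave any blue look-alike of the part that bears spacer_a_center alone.

How it is judged (in metres and radians):
On the way:
1. a spacer stands upright on the cradle's floor in the gap, let go (((z of spacer_a_center in the frame of cradle below 0.063 m and angle between spacer_a_center's own z axis and vertical below 0.2 rad and y of spacer_a_center in the frame of cradle between -0.06 and 0.005 m and horizontal distance between spacer_a_center and cradle below 0.07 m and contact force between the fingers and spacer_a below 0.3 N) or (z of spacer_b_center in the frame of cradle below 0.063 m and angle between spacer_b_center's own z axis and vertical below 0.2 rad and y of spacer_b_center in the frame of cradle between -0.06 and 0.005 m and horizontal distance between spacer_b_center and cradle below 0.07 m and contact force between the fingers and spacer_b below 0.3 N))), for 0.2 s.
At the end, for the whole second after the job is handed in: Rack within 2 mm of fully back; wedge upright (0.2 rad), 6 mm or more into the gap, pressing the rack (over 2 N) and, through one or two spacers upright on the floor (within 7 mm), the stop (over 1.5 N); fingers hold the wedge (over 2 N) and touch neither spacers nor rack (value of joint rack below 0.002 m and contact force between wedge and rack above 2 N and contact force between the fingers and wedge above 2 N and contact force between the fingers and rack below 0.3 N and z of wedge_center in the frame of cradle below 0.114 m and angle between wedge_center's own z axis and vertical below 0.2 rad and contact force between the fingers and spacer_a below 0.3 N and contact force between the fingers and spacer_b below 0.3 N and ((z of spacer_a_center in the frame of cradle below 0.063 m and angle between spacer_a_center's own z axis and vertical below 0.2 rad and contact force between wedge and spacer_a above 1.5 N and contact force between spacer_a and stop above 1.5 N) or (z of spacer_b_center in the frame of cradle below 0.063 m and angle between spacer_b_center's own z axis and vertical below 0.2 rad and contact force between wedge and spacer_b above 1.5 N and contact force between spacer_b and stop above 1.5 N) or (z of each of spacer_a_center, spacer_b_center in the frame of cradle below 0.063 m and angle between each of spacer_a_center, spacer_b_center's own z axis and vertical below 0.2 rad and contact force between wedge and spacer_a above 1.5 N and contact force between spacer_a and spacer_b above 1.5 N and contact force between spacer_b and stop above 1.5 N) or (z of each of spacer_b_center, spacer_a_center in the frame of cradle below 0.063 m and angle between each of spacer_b_center, spacer_a_center's own z axis and vertical below 0.2 rad and contact force between wedge and spacer_b above 1.5 N and contact force between spacer_b and spacer_a above 1.5 N and contact force between spacer_a and stop above 1.5 N))); the arm keeps its last pose, push and grip.
It fails at once if the spare rack is moved by more than 3 cm or tipped (distance of spare_rack from where it was at the start of the episode above 0.03 m or angle between spare_rack's own z axis and vertical above 0.3 rad).
It fails at once if the scanner is moved by more than 3 cm or tipped (distance of scanner from where it was at the start of the episode above 0.03 m or angle between scanner's own z axis and vertical above 0.3 rad).
It fails at once if the bottle is moved by more than 3 cm or tipped (distance of sanitiser from where it was at the start of the episode above 0.03 m or angle between sanitiser's own z axis and vertical above 0.3 rad).
It also fails if it takes over 72 s, if anything falls off the work surface, if the arm or the gripper's body presses on something with over 40 N, if the wrist force passes 120 N, or if a joint passes its speed limit or range.

## Working session

There is one attempt and no reset: what is moved stays moved. The work goes in short steps, Python scripts to look and compute and a shell command to move; the robot and the scene stay as the last step left them, time stands still between calls to the robot, and variables do not carry over. Pictures are saved under pics/ and viewed, and the job is handed in when it is done.

```bash
ls; mkdir -p pics; python3 - <<'E'
from plant import ctrl, snapshot
import cv2
print(ctrl.get_obs())
for n in ("scene","top"):
    s=snapshot(n); cv2.imwrite(f"pics/{n}0.png",s["image"]); print(n,s["mtx"],s["eye"],s["attitude"],[k for k in s])
E
```

```text
pics
{'clock': 0.0, 'joint_pos': array([-5.15036047e+01,  2.05910394e+01,  6.33822594e-01, -2.08905127e-02,
       -7.01365774e+01, -1.65078924e+01]), 'qvel': array([-0.00529407, -0.04611544, -0.03272619,  0.03150356,  0.05429269,
       -0.02929298]), 'tau': array([ 3.03870647e-04, -5.82716775e+01,  2.93062162e+01,  6.99715465e+00,
        7.05628467e-03, -1.24163557e-04]), 'tool_pos': array([ 0.25250614, -0.62538399,  0.18562517]), 'orientation': array([ 1.79904491e+02, -7.82509205e-03, -1.58018605e+02]), 'force': array([-0.18438995, -0.56159721, -0.35874954]), 'moment': array([-0.02053796,  0.01966311,  0.00955538]), 'opening': 0.08750412377293981}
scene [[476.15376817   0.         259.19847289]
 [  0.         476.15376817 191.42283502]
 [  0.           0.           1.        ]] [1.45733639 1.16339161 1.22360294] [ 50.83303661  -0.9651658  145.00425533] ['image', 'mtx', 'eye', 'attitude']
top [[418.39004475   0.         257.76257463]
 [  0.         418.39004475 197.54708296]
 [  0.           0.           1.        ]] [0.41044696 0.01723845 1.61359671] [  8.42763918  -0.62051769 -89.67484231] ['image', 'mtx', 'eye', 'attitude']
```

View pics/scene0.png

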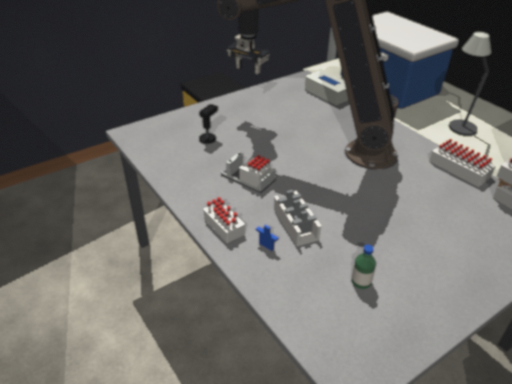

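View pics/top0.png

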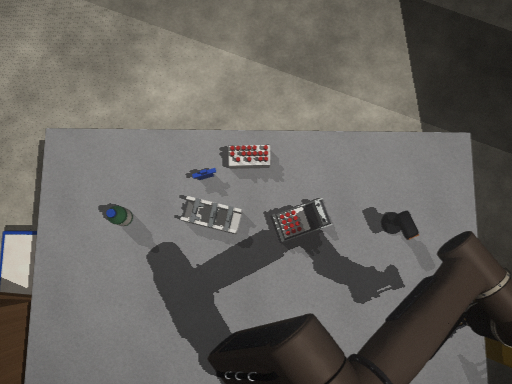

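The top view shows the cradle at about (302,220), the stand at (212,213), the spare rack at (249,155), the blue look-alike at (202,173), the bottle at (118,215) and the scanner at (400,223). I'll enlarge both views.

```bash
python3 - <<'E'
import cv2
t=cv2.imread("pics/top0.png"); s=cv2.imread("pics/scene0.png")
cv2.imwrite("pics/t_zoom.png",cv2.resize(t[180:255,170:345],None,fx=4.5,fy=4.5,interpolation=cv2.INTER_CUBIC))
cv2.imwrite("pics/s_zoom.png",cv2.resize(s[140:260,195:335],None,fx=5,fy=5,interpolation=cv2.INTER_CUBIC))
E
```

```text
(no output)
```

View pics/t_zoom.png

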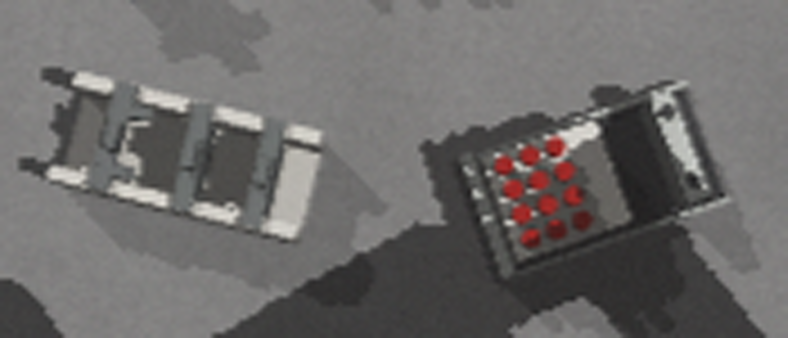

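View pics/s_zoom.png

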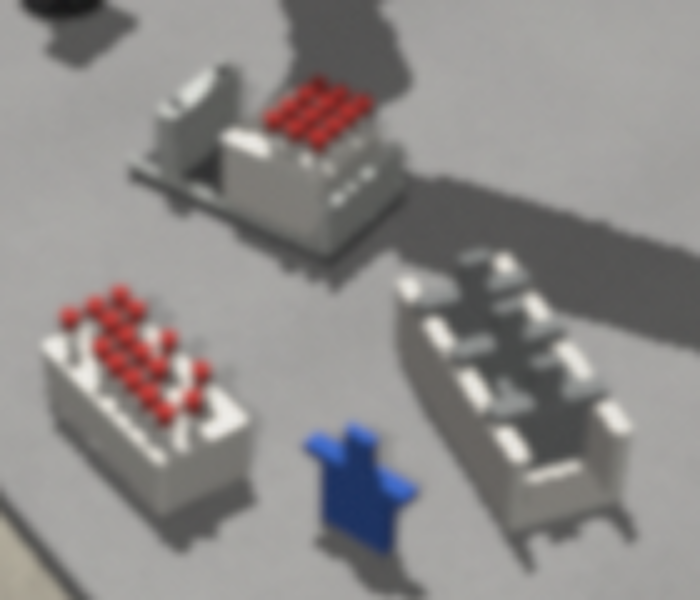

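```bash
python3 - <<'E'
import cv2,numpy as np
t=cv2.imread("pics/top0.png"); s=cv2.imread("pics/scene0.png")
def g(im): return np.clip(255*(im/255.)**0.6,0,255).astype('uint8')
cv2.imwrite("pics/t_z2.png",cv2.resize(g(t[190:240,172:248]),None,fx=10,fy=10,interpolation=cv2.INTER_CUBIC))
cv2.imwrite("pics/s_z2.png",cv2.resize(g(s[185:250,268:328]),None,fx=9,fy=9,interpolation=cv2.INTER_CUBIC))
E
```

```text
(no output)
```

View pics/t_z2.png

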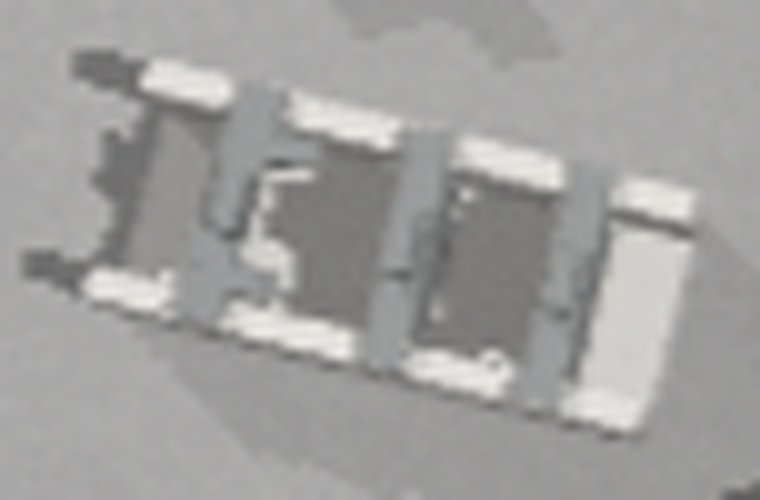

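View pics/s_z2.png

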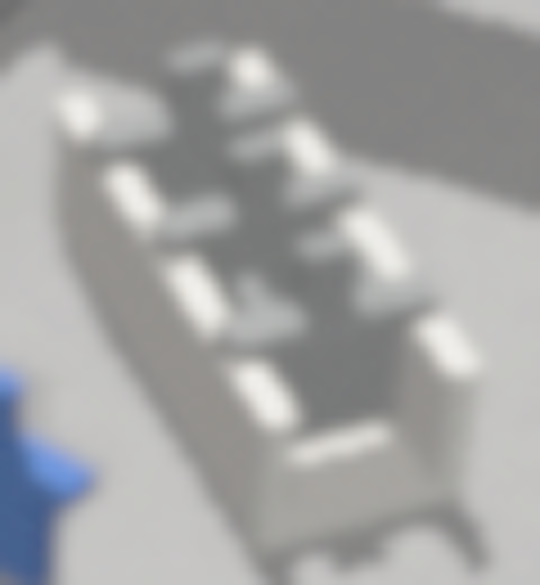

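```bash
cat > h.py <<'E'
import numpy as np, cv2
from scipy.spatial.transform import Rotation as Ro
from plant import ctrl, snapshot
CAM={}
def cam(n,s=None):
    s=s or snapshot(n); CAM[n]=(np.array(s["mtx"]),np.array(s["eye"]),Ro.from_euler('xyz',s["attitude"],degrees=True).as_matrix()); return s["image"]
def ray(n,u,v):
    K,e,R=CAM[n]; p=np.linalg.solve(K,[u,v,1.]); return e,R@np.array([p[0],-p[1],-p[2]])
def plane(n,u,v,z):
    e,d=ray(n,u,v); return e+d*(z-e[2])/d[2]
def proj(n,P):
    K,e,R=CAM[n]; c=R.T@(np.asarray(P,float)-e); q=K@np.array([c[0],-c[1],-c[2]]); return q[:2]/q[2]
E
python3 - <<'E'
from h import *
np.set_printoptions(precision=4,suppress=True)
im=cam("top").astype(int)
z=lambda x,y:( (x+.5)/10-.5+172,(y+.5)/10-.5+190)
for p in [(145,62),(695,185),(640,432),(82,290)]:
    print("rail",plane("top",*z(*p),.07))
b,g,r=im[...,0],im[...,1],im[...,2]
m=((b-r)>4)&(b>70)&(b<190); m=m.astype('uint8')
m[:185]=0;m[240:]=0;m[:,:170]=0;m[:,250:]=0
print(im[217,208:218].tolist())
n,l,st,c=cv2.connectedComponentsWithStats(m)
for i in range(1,n):
    if st[i,4]>15:
        pts=np.argwhere(l==i)[:,::-1].astype(np.float32); rc=cv2.minAreaRect(pts); print(st[i],c[i],rc)
        for q in cv2.boxPoints(rc): print("   ",plane("top",*q,.08))
cv2.imwrite("pics/mask.png",cv2.resize(m[190:240,172:248]*255,None,fx=10,fy=10,interpolation=0))
E
```

```text
rail [0.6441 0.269  0.07  ]
rail [0.5994 0.0637 0.07  ]
rail [0.5076 0.0829 0.07  ]
rail [0.5587 0.2896 0.07  ]
[[73, 75, 76], [81, 82, 83], [77, 79, 77], [65, 66, 64], [55, 55, 54], [74, 74, 72], [73, 73, 72], [64, 65, 63], [61, 63, 63], [70, 72, 73]]
```

View pics/mask.png

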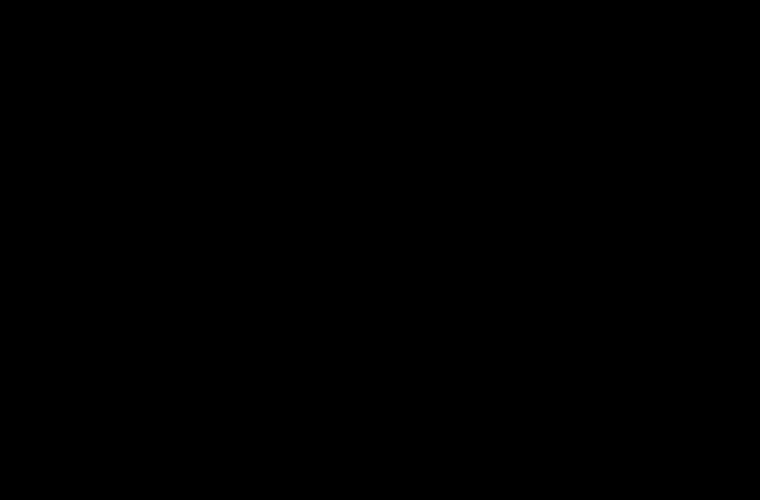

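```bash
python3 - <<'E'
from h import *
import pickle
for n in ("top","scene"):
    a=[]
    for i in range(8):
        s=snapshot(n); a.append(s["image"].astype(np.float32))
    s["image"]=np.mean(a,0); pickle.dump(s,open(f"avg_{n}.pkl","wb"))
    print(np.std(a,0).mean())
def g(im): return np.clip(255*(im/255.)**0.6,0,255).astype('uint8')
t=pickle.load(open("avg_top.pkl","rb"))["image"]
print(t[217,205:222].round().astype(int).tolist()); print(t[200,190:222].round().astype(int).tolist())
hs=t[...,0]-t[...,2]; hs=np.clip((hs+15)*8,0,255).astype('uint8')
z=np.hstack([cv2.resize(hs[190:240,172:248],None,fx=5,fy=5,interpolation=0),cv2.resize(cv2.cvtColor(g(t),cv2.COLOR_BGR2GRAY)[190:240,172:248],None,fx=5,fy=5,interpolation=0)])
cv2.imwrite("pics/hs.png",z)
cv2.imwrite("pics/c_z.png",cv2.resize(g(t[192:248,260:340]),None,fx=10,fy=10,interpolation=cv2.INTER_CUBIC))
E
```

```text
1.2024323
0.5280766
[[74, 76, 77], [74, 77, 77], [74, 77, 77], [74, 76, 77], [80, 83, 83], [77, 78, 76], [65, 66, 64], [56, 56, 55], [73, 73, 72], [71, 72, 71], [63, 63, 62], [63, 64, 65], [70, 74, 74], [74, 76, 78], [73, 76, 77], [74, 76, 78], [74, 76, 78]]
[[73, 75, 76], [94, 98, 99], [125, 129, 131], [158, 164, 166], [125, 130, 132], [110, 111, 111], [113, 112, 110], [112, 112, 110], [112, 112, 110], [112, 112, 110], [102, 103, 103], [158, 163, 166], [190, 196, 200], [196, 202, 205], [173, 177, 181], [175, 180, 184], [156, 159, 162], [146, 148, 149], [134, 135, 136], [130, 131, 132], [130, 131, 132], [128, 130, 131], [130, 132, 132], [130, 131, 132], [129, 130, 132], [129, 130, 131], [130, 131, 132], [128, 130, 131], [128, 129, 130], [128, 130, 131], [129, 129, 131], [127, 128, 130]]
```

View pics/hs.png

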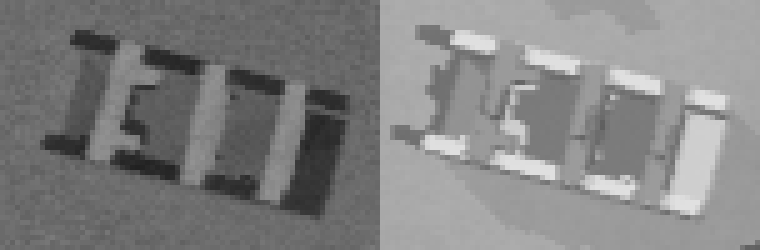

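View pics/c_z.png

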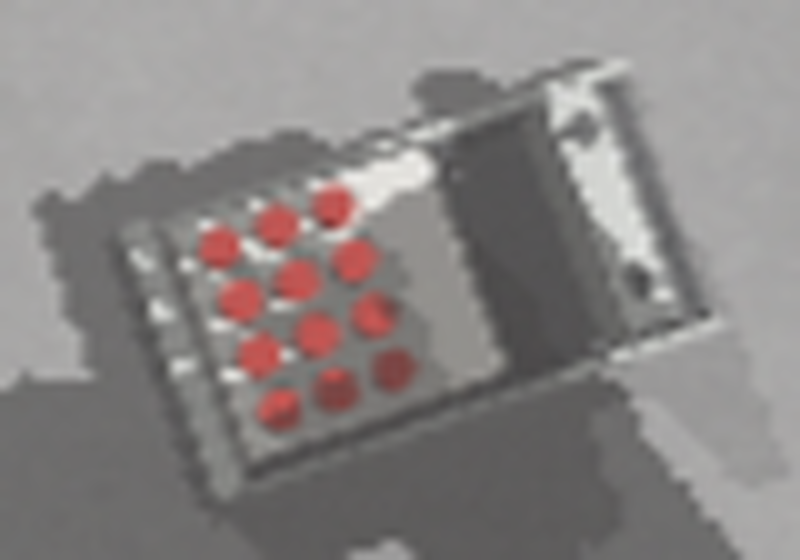

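```bash
python3 - <<'E'
from h import *
import pickle
np.set_printoptions(precision=4,suppress=True)
s=pickle.load(open("avg_top.pkl","rb")); t=cam("top",s)
hs=(t[...,0]-t[...,2])/t.sum(2)*300
m=np.zeros(hs.shape,'uint8'); m[190:240,172:248]=(cv2.GaussianBlur(hs,(3,3),0.6)[190:240,172:248]>0.3)
n,l,st,c=cv2.connectedComponentsWithStats(m,connectivity=4)
for i in range(1,n):
    if st[i,4]>60:
        pts=np.argwhere(l==i)[:,::-1].astype(np.float32); rc=cv2.minAreaRect(pts); print(st[i],c[i])
        B=np.array([plane("top",*q,.08)[:2] for q in cv2.boxPoints(rc)]); print(B, B.mean(0), [np.linalg.norm(B[k]-B[k-1]) for k in (1,2)])
# cradle direction
z=lambda x,y:( (x+.5)/10-.5+260,(y+.5)/10-.5+192)
for nm,p,h in [("railR",(245,480),.016),("railR2",(722,325),.016),("railL",(355,147),.016),("railL2",(630,62),.016),
   ("rackface",(440,150),.074),("rackface",(505,365),.074),("stopf",(548,95),.074),("stopback",(612,80),.074),("stopback",(692,305),.074),("wall",(120,240),.05),("wall",(225,500),.05)]:
    print(nm,plane("top",*z(*p),h))
E
```

```text
[190 198  14  24 124] [195.4274 209.6129]
[[0.5508 0.2556]
 [0.6355 0.23  ]
 [0.6253 0.1988]
 [0.5407 0.2245]] [0.5881 0.2272] [np.float64(0.08851897578960434), np.float64(0.032919881162001494)]
[209 203   8  24 116] [212.8017 214.569 ]
[[0.5329 0.1849]
 [0.6188 0.1679]
 [0.6146 0.1483]
 [0.5288 0.1654]] [0.5738 0.1666] [np.float64(0.0875556152315575), np.float64(0.02008268700081921)]
[224 206   9  24  99] [228.5657 217.9596]
[[0.5214 0.1255]
 [0.607  0.107 ]
 [0.6032 0.0906]
 [0.5178 0.1094]] [0.5624 0.1081] [np.float64(0.08751657212670522), np.float64(0.01672710798246315)]
railR [ 0.4864 -0.0997  0.016 ]
railR2 [ 0.5467 -0.2828  0.016 ]
railL [ 0.6144 -0.1426  0.016 ]
railL2 [ 0.6483 -0.2492  0.016 ]
rackface [ 0.6061 -0.1683  0.074 ]
rackface [ 0.5264 -0.1915  0.074 ]
stopf [ 0.627  -0.2088  0.074 ]
stopback [ 0.6328 -0.2327  0.074 ]
stopback [ 0.549 -0.261  0.074]
wall [ 0.5742 -0.0506  0.05  ]
wall [ 0.4773 -0.0897  0.05  ]
```

```bash
cat >> h.py <<'E'
def rect(n,im,o,yaw,z,w,h,s):
    """rectify: plane height z, frame origin o(xy), yaw deg; columns = frame -y.. (left=+y), rows up=+x; w (y extent), h (x extent) m, s px/m"""
    a=np.radians(yaw); X=np.array([np.cos(a),np.sin(a)]); Y=np.array([-np.sin(a),np.cos(a)])
    src=[];dst=[]
    for yy in(-w/2,w/2):
        for xx in(-h/2,h/2):
            P=np.array(o)+X*xx+Y*yy; src.append(proj(n,[*P,z])); dst.append([(w/2-yy)*s,(h/2-xx)*s])
    M=cv2.getPerspectiveTransform(np.float32(src),np.float32(dst))
    return cv2.warpPerspective(im,M,(int(w*s),int(h*s)),flags=cv2.INTER_LINEAR)
E
python3 - <<'E'
from h import *
import pickle
t=cam("top",pickle.load(open("avg_top.pkl","rb")))
def g(im): return np.clip(255*(im/255.)**0.6,0,255).astype('uint8')
def grid(r,s,step=.02):
    h,w=r.shape[:2]
    for k in range(-20,21):
        x=int(w/2-k*step*s); y=int(h/2-k*step*s)
        if 0<=x<w: r[::6,x]=(0,255,255) if k else (0,255,0)
        if 0<=y<h: r[y,::6]=(0,255,255) if k else (0,255,0)
    return r
cv2.imwrite("pics/r_st.png",grid(rect("top",g(t),(.575,.175),-12.2,.08,.24,.13,3300),3300))
cv2.imwrite("pics/r_cr.png",grid(rect("top",g(t),(.565,-.19),17.8,.074,.24,.13,3300),3300))
E
```

```text
(no output)
```

View pics/r_st.png

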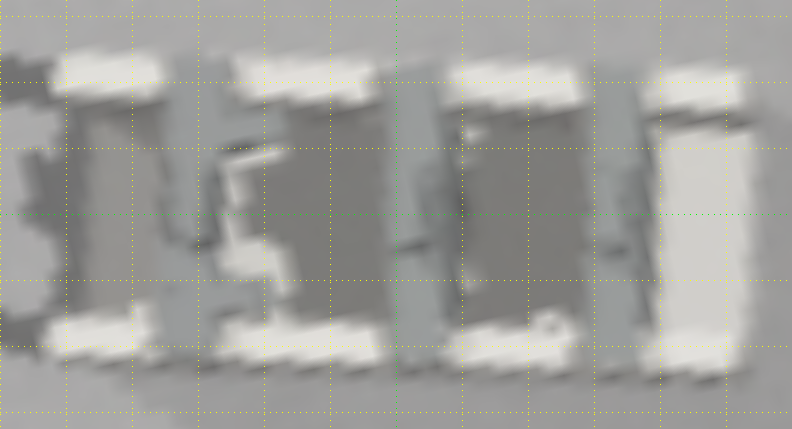

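View pics/r_cr.png

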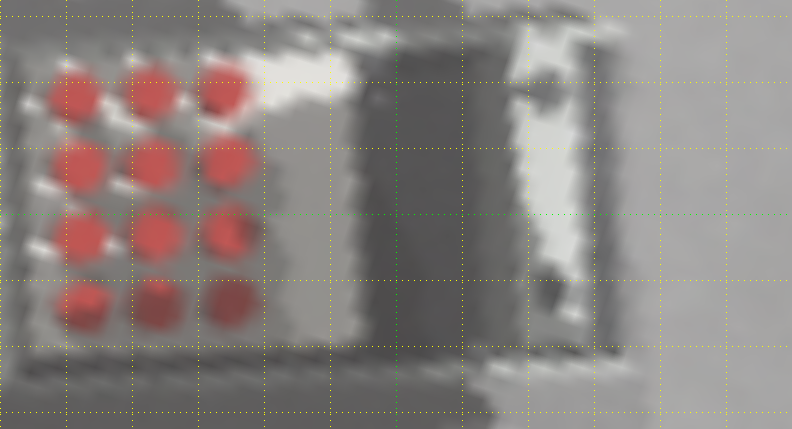

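```bash
python3 - <<'E'
from h import *
import pickle
t=cam("top",pickle.load(open("avg_top.pkl","rb"))); G=cv2.cvtColor(t.astype('float32'),cv2.COLOR_BGR2GRAY)
S=2000
def edge(R,rows,c0,c1,sgn,axis=0):
    out=[]
    R=cv2.GaussianBlur(R,(0,0),3)
    for r in rows:
        p=R[r] if axis==0 else R[:,r]
        d=sgn*np.gradient(p)[c0:c1]; k=d.argmax()
        w=np.clip(d[max(k-5,0):k+6],0,None); out.append(c0+max(k-5,0)+(w*np.arange(len(w))).sum()/w.sum())
    pts=np.array([(r,o) for r,o in zip(rows,out)]); 
    for _ in range(4):
        f=np.polyfit(*pts.T,1); res=np.abs(np.polyval(f,pts[:,0])-pts[:,1]); pts=pts[res<=max(2,np.percentile(res,80))]
    return f,res.std(),len(pts)
o=(.565,-.19); yaw=17.8; W,H=.24,.13
R=rect("top",G,o,yaw,.074,W,H,S)
ymm=lambda p:(W/2-p/S)*1000; xmm=lambda p:(H/2-p/S)*1000
rows=np.arange(50,205,3)
f,s,n=edge(R,rows,195,245,-1); print("rack face y at mid",ymm(np.polyval(f,130)),"tilt deg",np.degrees(np.arctan(f[0])),s,n)
f,s,n=edge(R,np.arange(25,150,3),295,330,1); print("stop face y",ymm(np.polyval(f,130)),"tilt",np.degrees(np.arctan(f[0])),s,n)
f,s,n=edge(R,np.arange(25,160,3),335,365,-1); print("stop back y",ymm(np.polyval(f,130)),"tilt",np.degrees(np.arctan(f[0])),s,n)
f,s,n=edge(R,np.arange(30,210,3),195,245,-1,1) if 0 else (None,0,0)
R16=rect("top",G,o,yaw,.016,W,H,S); cv2.imwrite("pics/r16.png",cv2.resize(R16,None,fx=1.6,fy=1.6))
# stand rails at z=.07
o2=(.575,.175); hs=(t[...,0]-t[...,2])/t.sum(2)*300
Rh=rect("top",hs.astype('float32'),o2,-12.7,.07,W,H,S)
for nm,c0,c1,sg in(("up outer",20,60,-1),("low outer",205,245,1)):
    cols=np.r_[35:85,150:215,290:335,395:440]
    f,s,n=edge(Rh,cols,c0,c1,sg,1); print(nm,"x at y=0",xmm(np.polyval(f,W*S/2)),"tilt",np.degrees(np.arctan(f[0])),s,n)
Rh=rect("top",hs.astype('float32'),o2,-12.7,.08,W,H,S)
for nm,c0 in(("wedge",90),("mid",220),("right",340)):
  for rr in (np.arange(36,54),np.arange(205,220)):
    a=edge(Rh,rr,c0,c0+40,1); b=edge(Rh,rr,c0+20,c0+65,-1); print(nm,ymm(np.polyval(a[0],rr.mean())),ymm(np.polyval(b[0],rr.mean())),a[1],b[1])
E
```

```text
rack face y at mid 12.341580343696688 tilt deg 2.2526768830732635 0.5205779495276414 52
stop face y -38.69033941765773 tilt 6.744247928475058 0.4408481396231304 29
stop back y -55.78810129417991 tilt 1.2622734838729641 0.4967171894966066 38
up outer x at y=0 47.92781595822862 tilt 0.8332069931549012 0.46611888441369304 179
low outer x at y=0 -47.97895191039174 tilt 1.1088787121194497 0.5043974098934209 189
wedge 68.58927408394844 50.58103094501987 0.238586146251903 0.27233664275258496
wedge 72.07424253694947 54.201516274063664 0.2194040388496724 0.21180142254064674
mid 2.1898136033786653 -12.51238395463633 0.30620864660524366 0.38062087125568655
mid 1.182089639549147 -14.531828050252688 0.0961742071359418 0.2149276176343273
right -58.00126089033808 -73.29821629453215 0.22178307196085295 0.0904608382983545
right -58.23948628661815 -73.77519813507382 0.1054928144978667 0.07873563085917475[ WARN:0@0.717] global loadsave.cpp:1063 imwrite_ Unsupported depth image for selected encoder is fallbacked to CV_8U.
```

View pics/r16.png

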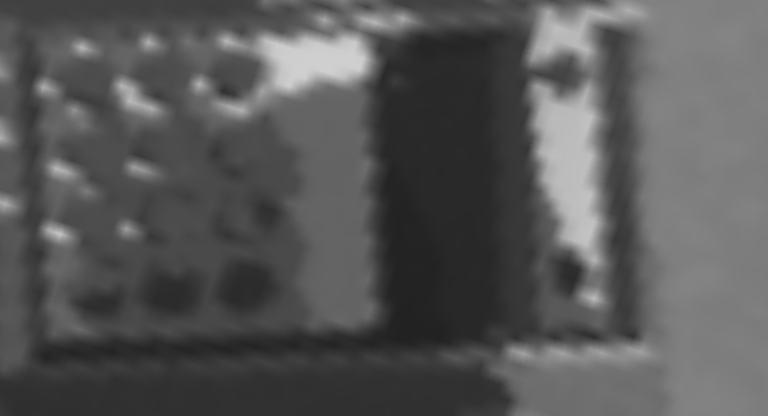

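```bash
python3 - <<'E'
from h import *
import pickle
t=cam("top",pickle.load(open("avg_top.pkl","rb")))
def g(im): return np.clip(255*(im/255.)**0.6,0,255).astype('uint8')
a=rect("top",g(t),(.565,-.19),19,.074,.24,.13,3300); b=rect("top",g(t),(.565,-.19),19,.016,.24,.13,3300)
for r in(a,b):
    r[::6,396-33*np.arange(-11,12)]=(0,255,255); r[:,396]=(0,255,0)
    for k in range(-6,7): r[int(214.5-33*k),::6]=(0,255,255)
    r[214,::3]=(0,255,0)
cv2.imwrite("pics/r19a.png",a);cv2.imwrite("pics/r19b.png",b)
E
```

```text
(no output)
```

View pics/r19a.png

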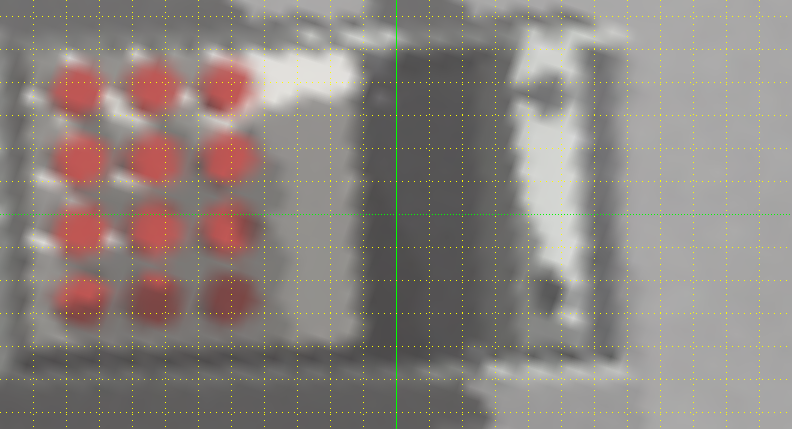

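View pics/r19b.png

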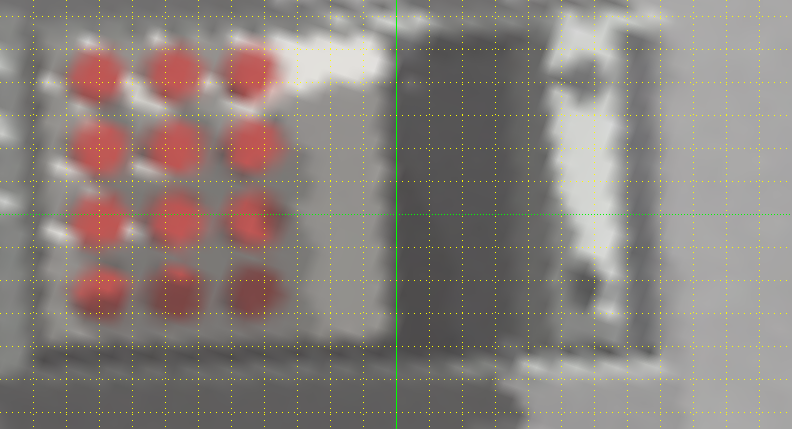

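```bash
cat >> h.py <<'E'
def shift(cur,cyaw,tgt,tyaw):
    """cmd pose (xyz,yaw; tool down) -> shift in tool axes, turn about tool z"""
    R=Ro.from_euler('xyz',[180,0,cyaw],degrees=True).as_matrix()
    d=R.T@(np.array(tgt)-np.array(cur)); w=(tyaw-cyaw+180)%360-180
    return d.round(4),round(-np.radians(w),4)
E
python3 -c "
from h import *
print(shift([.253,-.626,.187],-158.02,[.56,.1105,.2],-103))"
```

```text
(array([-0.5603,  0.5681, -0.013 ]), np.float64(-0.9603))
```

```bash
python3 -m pendant '[[0,0,-0.04,0,0,0,0],[-0.56,0.568,-0.04,0,0,-0.96,0],[-0.56,0.568,-0.04,0,0,-0.96,0],[-0.56,0.568,-0.04,0,0,-0.96,0],[-0.56,0.568,-0.04,0,0,-0.96,0],[-0.56,0.568,-0.04,0,0,-0.96,0],[-0.56,0.568,-0.04,0,0,-0.96,0],[-0.56,0.568,-0.04,0,0,-0.96,0],[-0.56,0.568,-0.04,0,0,-0.96,0],[-0.56,0.568,-0.04,0,0,-0.96,0],[-0.56,0.568,-0.04,0,0,-0.96,0],[-0.56,0.568,-0.04,0,0,-0.96,0]]'
```

```text
clock: 2.45
tool_pos: [0.5175, 0.011, 0.2271]
orientation: [-179.9, 0.0, -103.0]
force: [1.1, -0.4, -0.2]
opening: 0.0441
```

```bash
python3 -m pendant '[[0,0,0,0,0,0,0],[0,0,0,0,0,0,0]]'; python3 -c "
from h import *
o=ctrl.get_obs(); print(o['tool_pos'],o['orientation'],shift(o['tool_pos'],o['orientation'][2],[.56,.1105,.13],-103))"
```

```text
clock: 2.7
tool_pos: [0.5168, 0.0091, 0.2264]
orientation: [180.0, -0.0, -102.9]
force: [-0.1, -0.2, -1.0]
opening: 0.0439
[0.51677371 0.00905378 0.22639293] [ 1.79975594e+02 -1.88069638e-02 -1.02942722e+02] (array([-0.1086, -0.0194,  0.0964]), np.float64(0.001))
```

```bash
python3 -m pendant '[[-0.0545,-0.01,0.02,0,0,0,0],[-0.109,-0.0195,0.05,0,0,0,0],[-0.109,-0.0195,0.076,0,0,0,0],[-0.109,-0.0195,0.076,0,0,0,0],[-0.109,-0.0195,0.076,0,0,0,0]]'; python3 -c "
from h import *
for n in ('top','scene'):
    s=snapshot(n); im=cam(n,s); c=ctrl.get_obs()['tool_pos']; u,v=proj(n,c).astype(int); print(n,u,v,c)
    w=40; cv2.imwrite(f'pics/g1_{n}.png',cv2.resize(np.clip(255*(im[v-w:v+w,u-w-10:u+w+10]/255.)**.6,0,255).astype('uint8'),None,fx=7,fy=7,interpolation=cv2.INTER_CUBIC))
"
```

```text
clock: 3.32
tool_pos: [0.561, 0.1096, 0.152]
orientation: [-179.9, 0.0, -103.1]
force: [-0.2, 0.0, 0.6]
opening: 0.0436
top 227 215 [0.56120184 0.10978517 0.15228107]
scene 289 181 [0.56126241 0.10996787 0.15236487]
```

View pics/g1_scene.png

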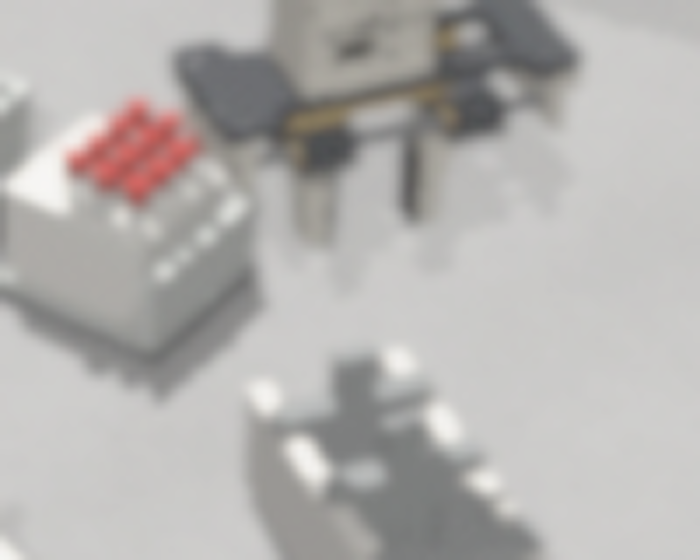

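View pics/g1_top.png

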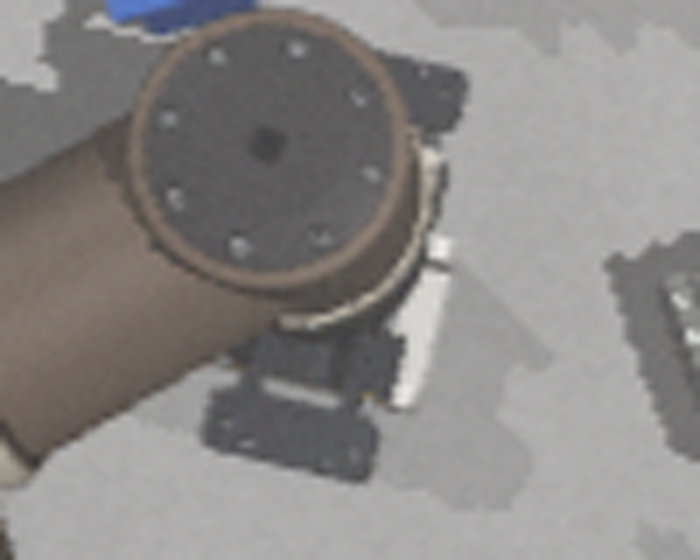

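```bash
python3 - <<'E'
from h import *
import pickle
im=cam("scene",pickle.load(open("avg_scene.pkl","rb")))
g=np.clip(255*(im/255.)**.6,0,255).astype('uint8')
c=cv2.resize(g[185:250,268:328],None,fx=9,fy=9,interpolation=cv2.INTER_CUBIC)
a=np.radians(-13);X=np.array([np.cos(a),np.sin(a),0]);Y=np.array([-np.sin(a),np.cos(a),0])
for b in [np.array([.56,.1105,0]),np.array([.56,.1105,0])+.06*Y]:
    def q(x,y,z):
        p=proj("scene",b+X*x+Y*y+[0,0,z]); return tuple(int(v) for v in ((p-[268,185]+.5)*9-.5))
    for k in (.045,-.045):
        cv2.line(c,q(k,.008,.08),q(k,-.008,.08),(0,0,255),1)
    for P in ([(-.012,.005,.11),(.012,.005,.11),(.012,-.005,.11),(-.012,-.005,.11)],[(-.045,.008,.08),(.045,.008,.08)],[(-.045,-.008,.08),(.045,-.008,.08)],[(.012,.005,.08),(.012,.005,.11)],[(-.012,.005,.08),(-.012,.005,.11)]):
        cv2.polylines(c,[np.array([q(*p) for p in P])],len(P)==4,(0,0,255),1)
cv2.imwrite("pics/ov.png",c)
E
```

```text
(no output)
```

View pics/ov.png

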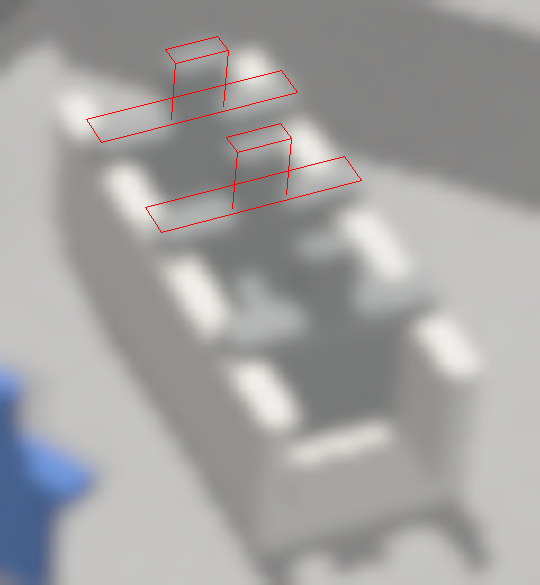

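The overlay of my estimate matches both spacers in the scene crop (tabs at about (197,50) and (262,138)). I'm taking the plain grey spacer at the -y end, not the blue look-alike. Descending and gripping.

```bash
python3 -m pendant '[[0,0,0.03,0,0,0,0],[0,0,0.055,0,0,0,0],[0,0,0.068,0,0,0,0],[0,0,0.068,0,0,0,0],[0,0,0.068,0,0,0,-1],[0,0,0.068,0,0,0,-1],[0,0,0.068,0,0,0,-1],[0,0,0.068,0,0,0,-1],[0,0,0.068,0,0,0,-1]]'
```

```text
clock: 4.55
tool_pos: [0.5605, 0.1107, 0.0826]
orientation: [-180.0, 0.0, -103.0]
force: [-0.1, 0.6, -0.2]
opening: 0.002
```

```bash
python3 -c "
from h import *
for n in ('top','scene'):
    s=snapshot(n); im=cam(n,s); c=ctrl.get_obs()['tool_pos']; u,v=proj(n,c).astype(int); print(n,u,v,c,ctrl.get_obs()['opening'])
    w=36; cv2.imwrite(f'pics/g2_{n}.png',cv2.resize(np.clip(255*(im[v-w:v+w,u-w-10:u+w+10]/255.)**.6,0,255).astype('uint8'),None,fx=8,fy=8,interpolation=cv2.INTER_CUBIC))
"
```

```text
top 228 218 [0.56048823 0.11066986 0.08257693] 0.0009060578680032198
scene 288 195 [0.56048638 0.11062219 0.08255421] 0.0002202074396472132
```

View pics/g2_scene.png

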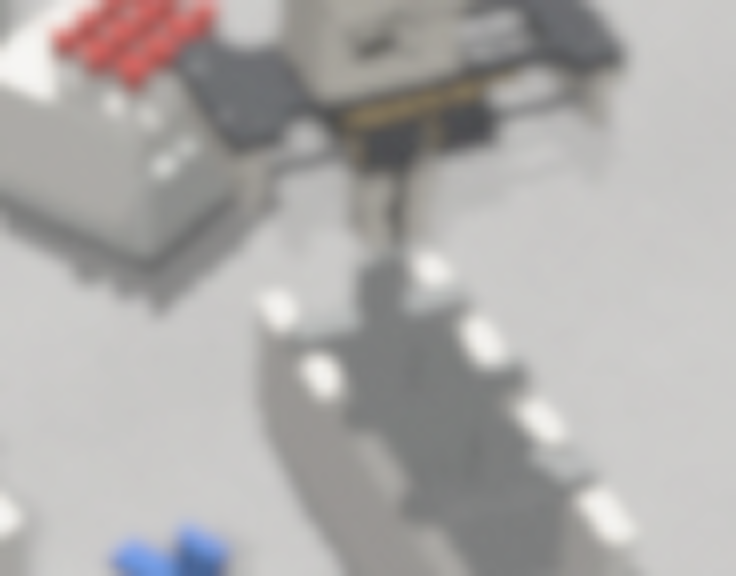

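View pics/g2_top.png

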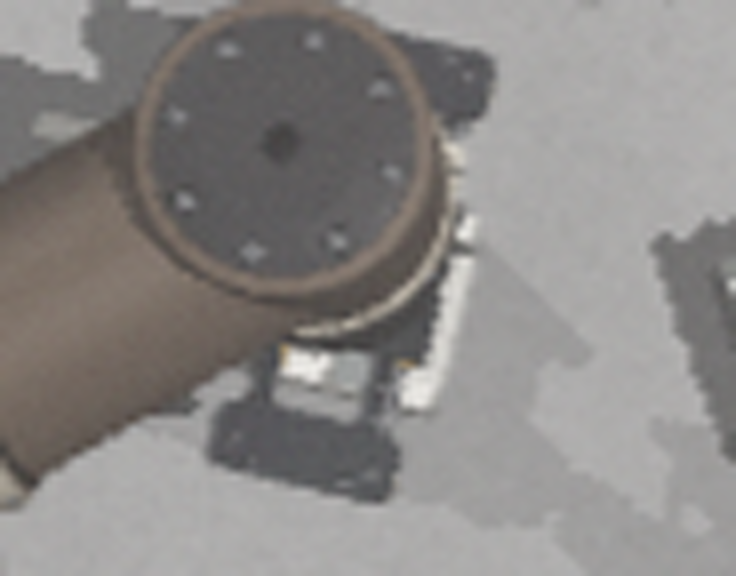

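```bash
python3 -m pendant '[[0,0,-0.03,0,0,0,-1],[0,0,-0.07,0,0,0,-1],[0,0,-0.07,0,0,0,-1]]'; python3 - <<'E'
from h import *
import pickle
for n in ('top','scene'):
    s=snapshot(n); im=cam(n,s).astype(float); av=pickle.load(open(f"avg_{n}.pkl","rb"))["image"]; c=ctrl.get_obs()['tool_pos']; p=proj(n,c); u,v=p.astype(int); print(n,p,c)
    d=np.clip(np.abs(im-av)*3,0,255).astype('uint8'); w=34
    f=8; cr=lambda a:cv2.resize(a[v-w:v+w,u-w-10:u+w+10],None,fx=f,fy=f,interpolation=cv2.INTER_CUBIC)
    A=cr(np.clip(255*(im/255.)**.6,0,255).astype('uint8')); B=cr(d)
    for q in (A,B): cv2.drawMarker(q,(int((p[0]-u+w+10.5)*f),int((p[1]-v+w+.5)*f)),(0,0,255),0,20)
    cv2.imwrite(f'pics/g3_{n}.png',A); cv2.imwrite(f'pics/g3d_{n}.png',B)
E
```

```text
clock: 5.03
tool_pos: [0.5626, 0.1114, 0.156]
orientation: [-179.7, 0.2, -103.0]
force: [-0.7, -0.8, -0.3]
opening: 0.0003
top [226.68999792 215.82096852] [0.56132301 0.11108938 0.15403349]
scene [290.02164619 181.15042457] [0.5604719  0.11077499 0.15275494]
```

View pics/g3_scene.png

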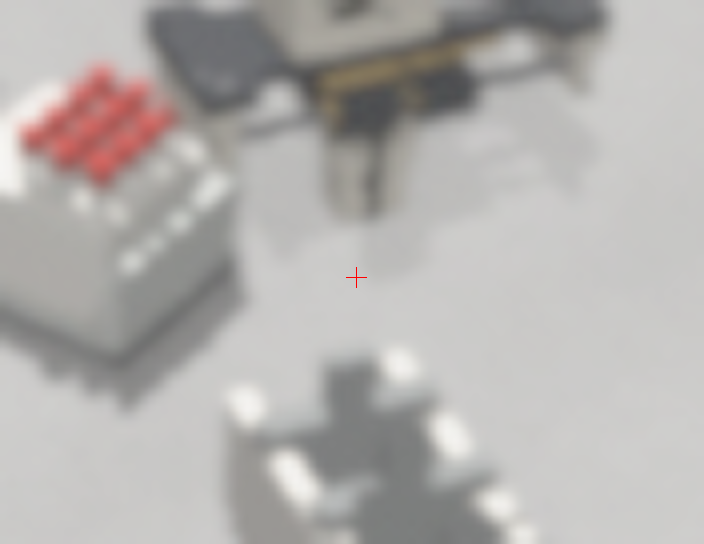

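View pics/g3d_scene.png

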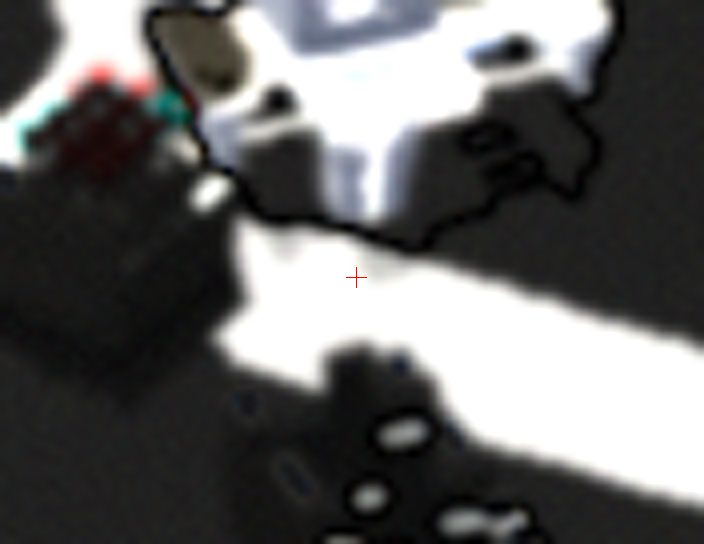

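View pics/g3_top.png

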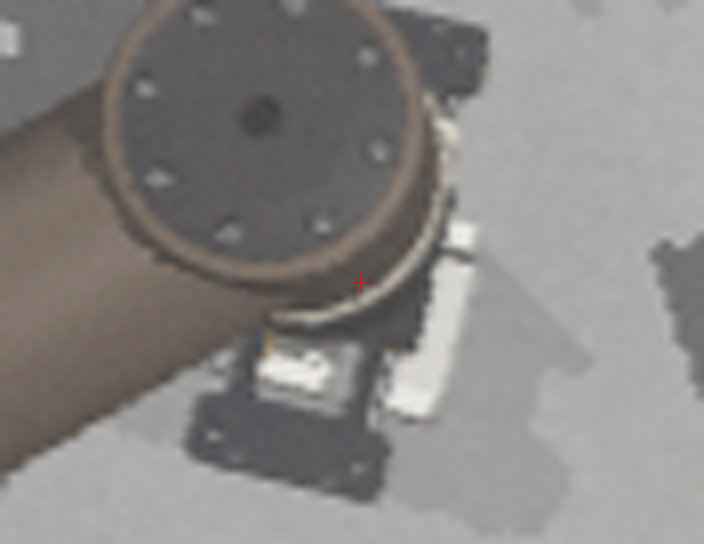

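```bash
python3 - <<'E'
from h import *
import pickle
cam("top",pickle.load(open("avg_top.pkl","rb")));cam("scene",pickle.load(open("avg_scene.pkl","rb")))
for z in (.154,.2,.25,.3,.35,.4,.45): print(z,proj("top",[.561,.111,z]),proj("scene",[.561,.111,z]))
print("flange px",226.69+(262-360)/8,215.8+(115-282)/8, "tip scene",290+(360-356)/8,181.15+(215-277)/8)
# robot base: known origin?
print("base top",proj("top",[0,0,0]),"scene",proj("scene",[0,0,0]))
E
python3 -c "
from h import *
s=snapshot('scene'); im=s['image']; cv2.imwrite('pics/s_now.png',cv2.resize(im,None,fx=1.5,fy=1.5))"
```

```text
0.154 [226.71461385 215.91397633] [289.96512383 180.96294336]
0.2 [225.86617637 214.51562311] [290.70148594 170.88387627]
0.25 [224.88003816 212.89031829] [291.5307075  159.53378161]
0.3 [223.8200306  211.14326562] [292.39163451 147.74971391]
0.35 [222.67753066 209.26025302] [293.28612079 135.50629849]
0.4 [221.44251883 207.22476684] [294.2161676  122.77614315]
0.45 [220.10328449 205.01750623] [295.1839385  109.52963353]
flange px 214.44 194.925 tip scene 290.5 173.4
base top [257.06337237 372.57756337] scene [370.45883711 153.07193541]
```

View pics/s_now.png

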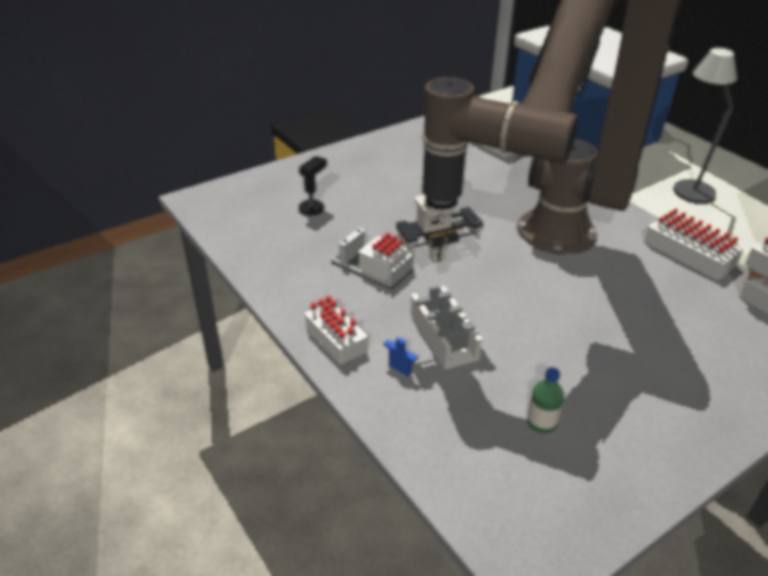

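The visible finger tips sit about 8 px above where the reported TCP projects in the scene view. That suggests the real tips are roughly 30 mm higher than reported, and the fingers shut above the tab. I'll check by touching down gently on the tab top with the fingers shut.

```bash
python3 -m pendant '[[0,0,0.04,0,0,0,-1],[0,0,0.072,0,0,0,-1],[0,0,0.072,0,0,0,-1]]'; python3 -m pendant '[[0,0,0.003,0,0,0,-1],[0,0,0.003,0,0,0,-1]]';python3 -m pendant '[[0,0,0.003,0,0,0,-1],[0,0,0.003,0,0,0,-1]]'
```

```text
clock: 5.55
tool_pos: [0.558, 0.1094, 0.0773]
orientation: [179.7, -0.3, -103.0]
force: [-0.1, 0.1, 0.4]
opening: 0.0006
clock: 5.8
tool_pos: [0.5612, 0.111, 0.0785]
orientation: [-179.9, 0.1, -103.0]
force: [0.0, 0.8, -0.3]
opening: 0.0007
clock: 6.05
tool_pos: [0.5606, 0.1107, 0.0748]
orientation: [-180.0, 0.0, -103.0]
force: [0.7, -0.7, -0.1]
opening: 0.0002
```

```bash
python3 -c "
from h import *
print(ctrl.get_obs()['tool_pos'],ctrl.get_obs()['force'])
s=snapshot('scene'); im=cam('scene',s); cv2.imwrite('pics/g4.png',cv2.resize(np.clip(255*(im[150:230,240:340]/255.)**.6,0,255).astype('uint8'),None,fx=8,fy=7,interpolation=cv2.INTER_CUBIC))"
```

```text
[0.56055893 0.1106766  0.07484646] [ 0.71364645 -0.70578412 -0.0580228 ]
```

View pics/g4.png

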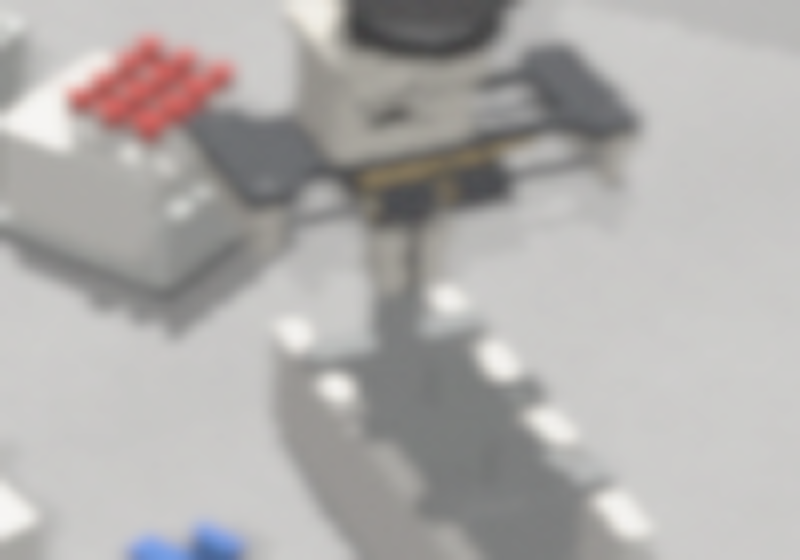

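```bash
python3 - <<'E'
from h import *
import pickle
cam("top",pickle.load(open("avg_top.pkl","rb")))
f=lambda x,y:(226.69+(x-360)/8,215.82+(y-282)/8)
for z in (.22,.25,.27,.30):
    P=[plane("top",*f(*q),z)[:2] for q in((490,32),(375,500),(187,465))]
    c=(P[0]+P[2])/2
    print(z,c,np.linalg.norm(P[0]-P[1]),np.linalg.norm(P[1]-P[2]))
E
```

```text
0.22 [0.56944306 0.11545214] 0.20226551034712495 0.0793025710532869
0.25 [0.56602035 0.11333789] 0.19791133437600944 0.0775954221244591
0.27 [0.56373854 0.11192839] 0.19500855039526577 0.0764573228385739
0.3 [0.56031582 0.10981414] 0.19065437442415023 0.07475017390974607
```

The top view puts the gripper body at (0.563, 0.112), which agrees with the reported xy, so only the height is off. I'll keep probing down.

```bash
for i in 1 2 3; do python3 -m pendant '[[0,0,0.003,0,0,0,-1],[0,0,0.003,0,0,0,-1]]' | grep -E "tool_pos|force"; done
```

```text
tool_pos: [0.5603, 0.1105, 0.0713]
force: [-0.4, -0.3, -0.2]
tool_pos: [0.5608, 0.1108, 0.0702]
force: [-5.1, -0.5, 13.4]
tool_pos: [0.5611, 0.111, 0.0699]
force: [-15.2, 0.1, 36.0]
```

Contact at reported z ≈ 0.070 on the tab top (true 0.110), so the real tips are about 39 mm above the reported TCP. The picture gives the same offset. Backing off, opening, and going down around the tab.

```bash
python3 -m pendant '[[0,0,-0.02,0,0,0,-1],[0,0,-0.02,0,0,0,0],[0,0,-0.02,0,0,0,0],[0,0,-0.02,0,0,0,0],[0,0,-0.02,0,0,0,0]]'; python3 -m pendant '[[0,0,0.02,0,0,0,0],[0,0,0.032,0,0,0,0],[0,0,0.032,0,0,0,0]]';  python3 -c "
from h import *
o=ctrl.get_obs();print(o['tool_pos'],o['force'],o['opening'])
s=snapshot('scene'); im=cam('scene',s); cv2.imwrite('pics/g5.png',cv2.resize(np.clip(255*(im[150:230,240:340]/255.)**.6,0,255).astype('uint8'),None,fx=8,fy=7,interpolation=cv2.INTER_CUBIC))"
```

```text
clock: 7.48
tool_pos: [0.5602, 0.1104, 0.0849]
orientation: [179.9, -0.0, -103.0]
force: [-0.6, -0.0, -0.6]
opening: 0.0345
clock: 7.85
tool_pos: [0.5597, 0.1102, 0.0524]
orientation: [179.9, -0.1, -103.0]
force: [-0.5, -0.1, 0.3]
opening: 0.0435
[0.55974021 0.11016565 0.0524202 ] [-0.47983372 -0.12681897  0.34476083] 0.043534009794698125
```

View pics/g5.png

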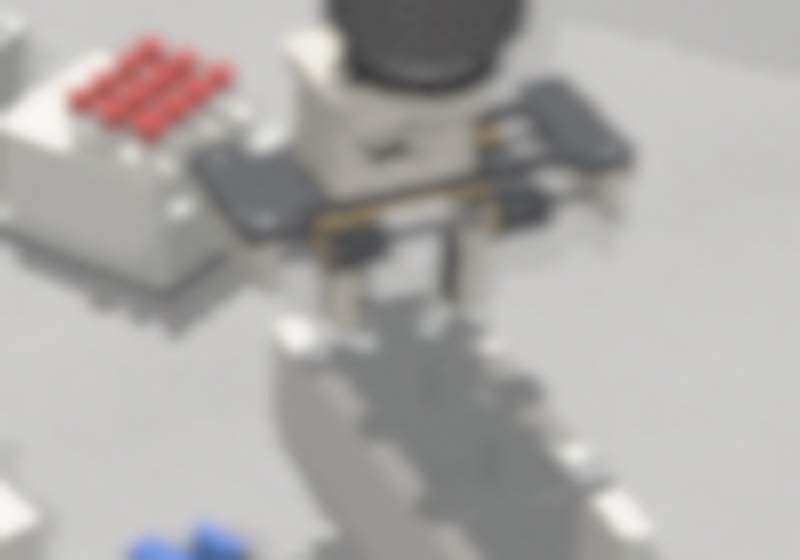

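```bash
python3 -m pendant '[[0,0,0.005,0,0,0,0],[0,0,0.005,0,0,0,0]]' | grep -E "tool_pos|force";python3 -m pendant '[[0,0,0.003,0,0,0,0],[0,0,0.003,0,0,0,0]]' | grep -E "tool_pos|force"; python3 -m pendant '[[0,0,0.002,0,0,0,0],[0,0,0.002,0,0,0,0]]' | grep -E "tool_pos|force"
```

```text
tool_pos: [0.5605, 0.1106, 0.0486]
force: [-0.6, 0.6, -0.3]
tool_pos: [0.5604, 0.1106, 0.0455]
force: [-0.1, -0.2, 0.1]
tool_pos: [0.5604, 0.1106, 0.0434]
force: [0.6, 0.3, -1.0]
```

Close here (tips about 3 mm above the shoulder) and lift slightly.

```bash
python3 -m pendant '[[0,0,0,0,0,0,-1],[0,0,0,0,0,0,-1],[0,0,0,0,0,0,-1],[0,0,0,0,0,0,-1],[0,0,0,0,0,0,-1],[0,0,0,0,0,0,-1]]'
```

```text
clock: 9.4
tool_pos: [0.5606, 0.1106, 0.0436]
orientation: [-180.0, 0.0, -103.0]
force: [0.3, -0.5, 1.6]
opening: 0.0239
```

```bash
python3 -m pendant '[[0,0,-0.06,0,0,0,-1],[0,0,-0.116,0,0,0,-1],[0,0,-0.116,0,0,0,-1],[0,0,-0.116,0,0,0,-1]]'; python3 -c "
from h import *
o=ctrl.get_obs()
print(o['tool_pos'],shift([.5605,.1106,.1596],-103,[.5784,-.2106,.16],-71))"
```

```text
clock: 9.9
tool_pos: [0.56, 0.1106, 0.1592]
orientation: [180.0, 0.0, -103.0]
force: [-0.1, 0.3, -1.2]
opening: 0.0237
[0.55996532 0.11058805 0.15923121] (array([ 0.3089, -0.0897, -0.0004]), np.float64(-0.5585))
```

```bash
python3 -m pendant '[[0.309,-0.09,0,0,0,-0.5585,-1],[0.309,-0.09,0,0,0,-0.5585,-1],[0.309,-0.09,0,0,0,-0.5585,-1],[0.309,-0.09,0,0,0,-0.5585,-1],[0.309,-0.09,0,0,0,-0.5585,-1],[0.309,-0.09,0,0,0,-0.5585,-1],[0.309,-0.09,0,0,0,-0.5585,-1],[0.309,-0.09,0,0,0,-0.5585,-1]]'; python3 -c "
from h import *
o=ctrl.get_obs();print(o['tool_pos'])
for n,(a,b) in (('scene',(215,130)),('top',(265,185))):
    im=cam(n); cv2.imwrite(f'pics/p1_{n}.png',cv2.resize(np.clip(255*(im[b:b+70,a:a+90]/255.)**.6,0,255).astype('uint8'),None,fx=8,fy=8,interpolation=cv2.INTER_CUBIC))"
```

```text
clock: 10.9
tool_pos: [0.5779, -0.2102, 0.1582]
orientation: [179.9, 0.1, -71.0]
force: [-1.2, 0.4, -0.3]
opening: 0.0235
[ 0.57789021 -0.21022319  0.1581681 ]
```

View pics/p1_scene.png

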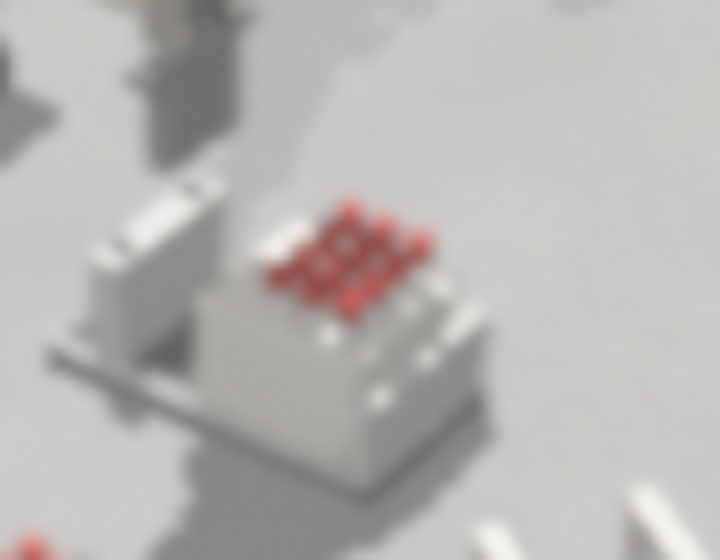

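View pics/p1_top.png

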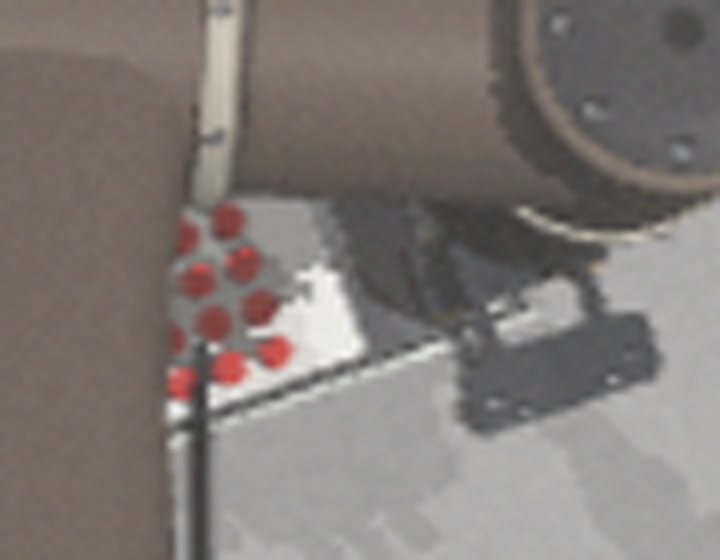

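```bash
python3 - <<'E'
from h import *
im=cam("scene"); o=ctrl.get_obs(); p=o['tool_pos'];print(p)
c=cv2.resize(np.clip(255*(im[130:200,215:305]/255.)**.6,0,255).astype('uint8'),None,fx=8,fy=8,interpolation=cv2.INTER_CUBIC)
a=np.radians(19);X=np.array([np.cos(a),np.sin(a),0]);Y=np.array([-np.sin(a),np.cos(a),0])
def dr(b,P,col):
    q=[((proj("scene",b+X*x+Y*y+np.array([0,0,z]))-[215,130]+.5)*8-.5).astype(int) for x,y,z in P]
    cv2.polylines(c,[np.array(q)],True,col,1)
b=np.array([p[0],p[1],p[2]-.0296])
dr(b,[(-.03,.008,0),(.03,.008,0),(.03,.008,.056),(-.03,.008,.056)],(0,0,255))
dr(b,[(-.045,.008,.056),(.045,.008,.056),(.045,.008,.066),(-.045,.008,.066)],(0,0,255))
s=np.array([.5823,-.2219,0])
dr(s,[(-.047,0,.008),(.047,0,.008),(.047,0,.074),(-.047,0,.074)],(0,255,0))
dr(s,[(-.047,-.02,.074),(.047,-.02,.074),(.047,0,.074),(-.047,0,.074)],(0,255,0))
dr(s,[(-.045,.048,.008),(.045,.048,.008),(.045,.048,.074),(-.045,.048,.074)],(255,0,0))
dr(s,[(-.055,-.034,.008),(.055,-.034,.008),(.055,.176,.008),(-.055,.176,.008)],(0,255,255))
cv2.imwrite("pics/ov2.png",c)
E
```

```text
[ 0.57859784 -0.20961625  0.15927327]
```

View pics/ov2.png

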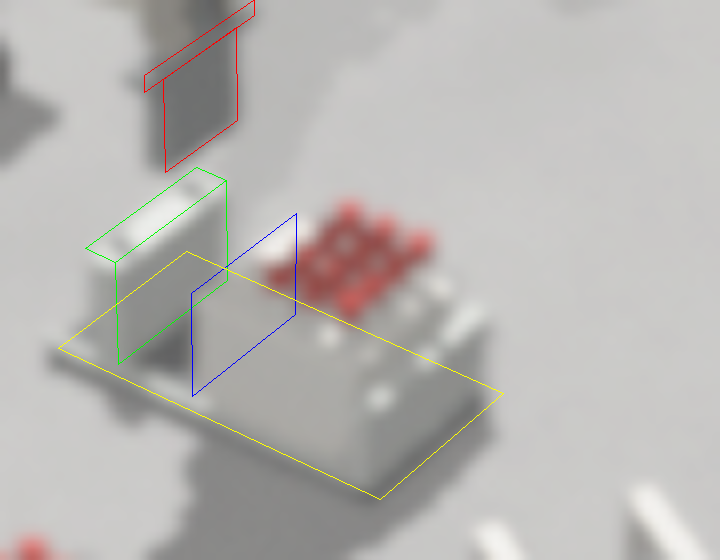

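```bash
python3 -m pendant '[[0,0,0.03,0,0,0,-1],[0,0,0.055,0,0,0,-1],[0,0,0.08,0,0,0,-1],[0,0,0.1,0,0,0,-1],[0,0,0.112,0,0,0,-1],[0,0,0.112,0,0,0,-1],[0,0,0.112,0,0,0,-1]]'; python3 -m pendant '[[0,0,0.004,0,0,0,-1],[0,0,0.004,0,0,0,-1]]' | grep -E "tool_pos|force"; python3 -m pendant '[[0,0,0.003,0,0,0,-1],[0,0,0.003,0,0,0,-1]]' | grep -E "tool_pos|force"
```

```text
clock: 11.92
tool_pos: [0.5794, -0.2106, 0.0485]
orientation: [-179.9, -0.0, -71.0]
force: [-0.1, 0.4, -0.2]
opening: 0.0236
tool_pos: [0.5786, -0.2107, 0.0437]
force: [-0.7, 0.5, -1.0]
tool_pos: [0.5784, -0.2107, 0.0403]
force: [0.4, 0.3, -0.4]
```

```bash
for i in 1 2 ; do python3 -m pendant '[[0.002,0,0,0,0,0,-1],[0.002,0,0,0,0,0,-1]]' | grep -E "tool_pos|force"; done; python3 -m pendant '[[0.001,0,0,0,0,0,-1],[0.001,0,0,0,0,0,-1]]' | grep -E "tool_pos|force"
```

```text
tool_pos: [0.5794, -0.2128, 0.0406]
force: [-0.5, -0.6, -1.0]
tool_pos: [0.58, -0.2146, 0.0406]
force: [-0.1, -0.1, -0.6]
tool_pos: [0.5801, -0.215, 0.0405]
force: [-1.1, 4.6, 1.2]
```

Contact with the stop, as predicted. Now down to the floor.

```bash
python3 -m pendant '[[-0.0005,0,0.0025,0,0,0,-1],[-0.0005,0,0.0025,0,0,0,-1]]' | grep -E "tool_pos|force"; python3 -m pendant '[[0,0,0.0015,0,0,0,-1],[0,0,0.0015,0,0,0,-1]]' | grep -E "tool_pos|force"
```

```text
tool_pos: [0.5802, -0.2149, 0.0378]
force: [0.2, 2.5, -1.5]
tool_pos: [0.5803, -0.215, 0.0376]
force: [-3.4, 4.6, 8.6]
```

On the floor at 0.0376, as predicted. Release and rise, then check.

```bash
python3 -m pendant '[[0,0,-0.001,0,0,0,-0.1],[0,0,-0.001,0,0,0,-0.1],[0,0,-0.001,0,0,0,-0.1],[0,0,-0.001,0,0,0,-0.1],[0,0,-0.03,0,0,0,-0.1],[0,0,-0.07,0,0,0,-0.1],[0,0,-0.13,0,0,0,-0.1],[0,0,-0.13,0,0,0,-0.1]]'; python3 -c "
from h import *
o=ctrl.get_obs();print(o['tool_pos'],shift([o['tool_pos'][0],o['tool_pos'][1],.166],-71,[.585,.225,.166],-103))
for n,(a,b) in (('scene',(215,130)),):
    im=cam(n); cv2.imwrite(f'pics/p2_{n}.png',cv2.resize(np.clip(255*(im[b:b+70,a:a+90]/255.)**.6,0,255).astype('uint8'),None,fx=8,fy=8,interpolation=cv2.INTER_CUBIC))"
```

```text
clock: 14.68
tool_pos: [0.5834, -0.2158, 0.1723]
orientation: [-179.5, -0.3, -71.0]
force: [0.4, 0.2, -0.9]
opening: 0.0395
[ 0.58338685 -0.21579112  0.1722673 ] (array([-0.4163, -0.145 , -0.    ]), np.float64(0.5585))
```

View pics/p2_scene.png

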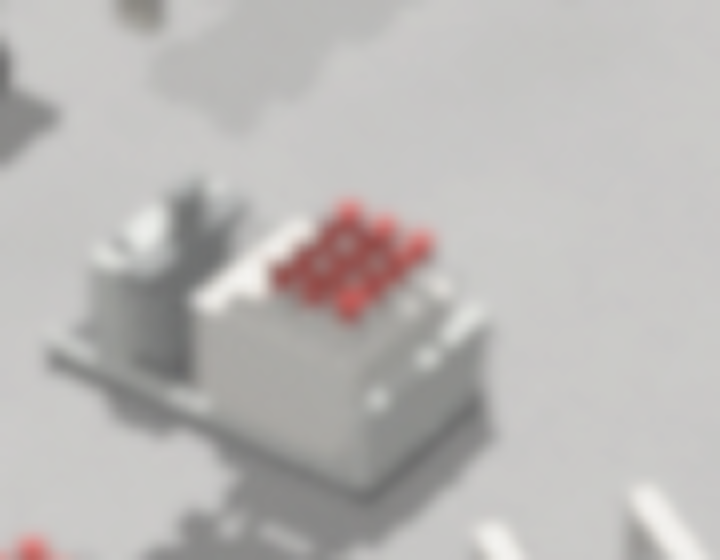

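The spacer stands upright against the stop, crop (200,230). Next is the wedge pose: I'll check my estimate by overlaying it on both early averaged views.

```bash
python3 - <<'E'
from h import *
import pickle
b=np.array([.589,.2305,.014]); a=np.radians(-14);X=np.array([np.cos(a),np.sin(a),0]);Y=np.array([-np.sin(a),np.cos(a),0])
out=[]
for n,(u,v) in (("scene",(275,190)),("top",(172,188))):
    im=cam(n,pickle.load(open(f"avg_{n}.pkl","rb")))
    c=cv2.resize(np.clip(255*(im[v:v+55,u:u+40]/255.)**.6,0,255).astype('uint8'),None,fx=10,fy=10,interpolation=cv2.INTER_CUBIC)
    def dr(P,col=(0,0,255)):
        q=[((proj(n,b+X*x+Y*y+np.array([0,0,z]))-[u,v]+.5)*10-.5).astype(int) for x,y,z in P]; cv2.polylines(c,[np.array(q)],True,col,1)
    dr([(-.012,-.005,.096),(.012,-.005,.096),(.012,.005,.096),(-.012,.005,.096)])
    dr([(-.045,.013,.066),(.045,.013,.066)]); 
    for s in(1,-1): dr([(s*.03,-.023,.066),(s*.02,-.023,.066),(s*.02,.013,.066),(s*.03,.013,.066)],(0,255,0))
    out.append(c)
cv2.imwrite("pics/ovw.png",np.hstack(out))
E
```

```text
(no output)
```

View pics/ovw.png

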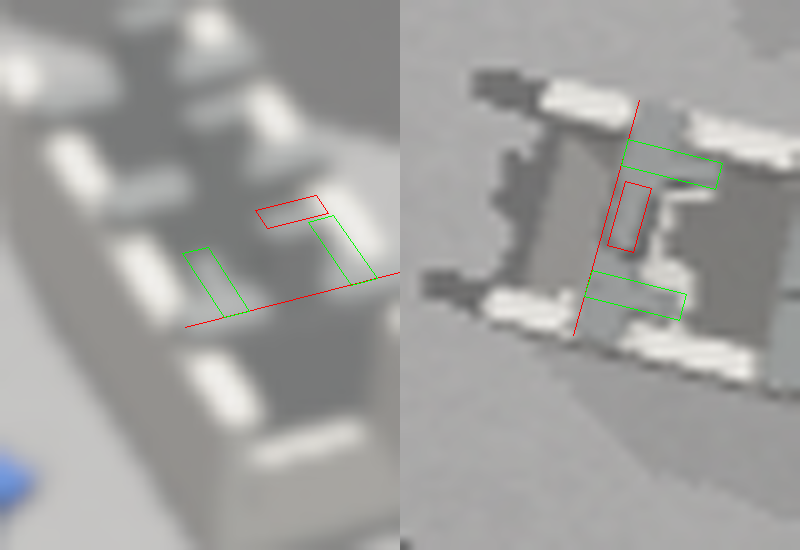

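```bash
python3 -m pendant '[[0,0,0,0,0,0,-0.1]]'; python3 -c "
from h import *
print(shift([.5803,-.2150,.1666],-71,[.589,.231,.1],-104))"
```

```text
clock: 14.85
tool_pos: [0.5794, -0.2148, 0.1657]
orientation: [179.9, 0.0, -71.0]
force: [-0.7, 0.2, -0.4]
opening: 0.0396
(array([-0.4189, -0.1534,  0.0666]), np.float64(0.576))
```

```bash
python3 -m pendant '[[-0.419,-0.1534,0,0,0,0.576,-0.1],[-0.419,-0.1534,0,0,0,0.576,-0.1],[-0.419,-0.1534,0,0,0,0.576,-0.1],[-0.419,-0.1534,0,0,0,0.576,-0.1],[-0.419,-0.1534,0,0,0,0.576,-0.1],[-0.419,-0.1534,0,0,0,0.576,-0.1],[-0.419,-0.1534,0,0,0,0.576,-0.1],[-0.419,-0.1534,0,0,0,0.576,-0.1],[-0.419,-0.1534,0.02,0,0,0.576,-0.1],[-0.419,-0.1534,0.066,0,0,0.576,-0.1],[-0.419,-0.1534,0.066,0,0,0.576,-0.1],[-0.419,-0.1534,0.066,0,0,0.576,-0.1]]'; python3 -c "
from h import *
o=ctrl.get_obs();print(o['tool_pos'],o['orientation'])
for n,(a,b) in (('scene',(250,145)),('top',(262,185))):
    im=cam(n); cv2.imwrite(f'pics/w1_{n}.png',cv2.resize(np.clip(255*(im[b:b+70,a:a+90]/255.)**.6,0,255).astype('uint8'),None,fx=8,fy=8,interpolation=cv2.INTER_CUBIC))"
```

```text
clock: 16.35
tool_pos: [0.5895, 0.2308, 0.1014]
orientation: [-180.0, -0.0, -104.0]
force: [0.5, 0.8, 0.4]
opening: 0.0395
[0.5894517  0.23083105 0.10137111] [-1.79968684e+02 -3.15165760e-02 -1.04010058e+02]
```

View pics/w1_scene.png

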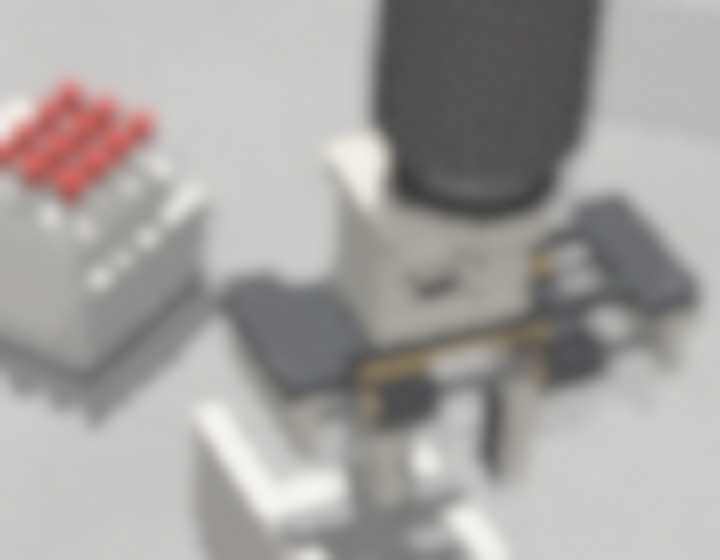

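View pics/w1_top.png

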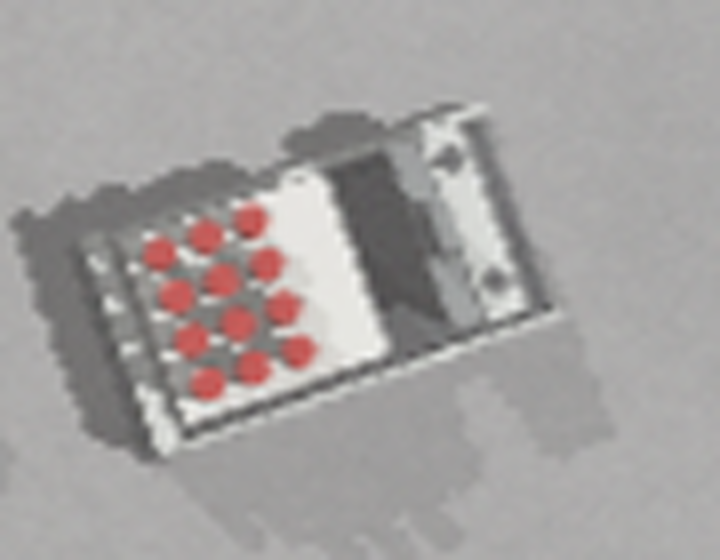

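The top view shows the spacer flush against the stop, crop (435,230), with the rack face sharp and lit. Re-measure the remaining gap.

```bash
python3 - <<'E'
from h import *
im=np.mean([cam("top") for _ in range(4)],0)
a=rect("top",np.clip(255*(im/255.)**.6,0,255).astype('uint8'),(.565,-.19),19,.074,.24,.13,3300)
a[::6,396-33*np.arange(-11,12)]=(0,255,255); a[:,396]=(0,255,0)
for k in range(-6,7): a[int(214.5-33*k),::6]=(0,255,255)
a[214,::3]=(0,255,0); cv2.imwrite("pics/gap.png",a)
E
```

```text
(no output)
```

View pics/gap.png

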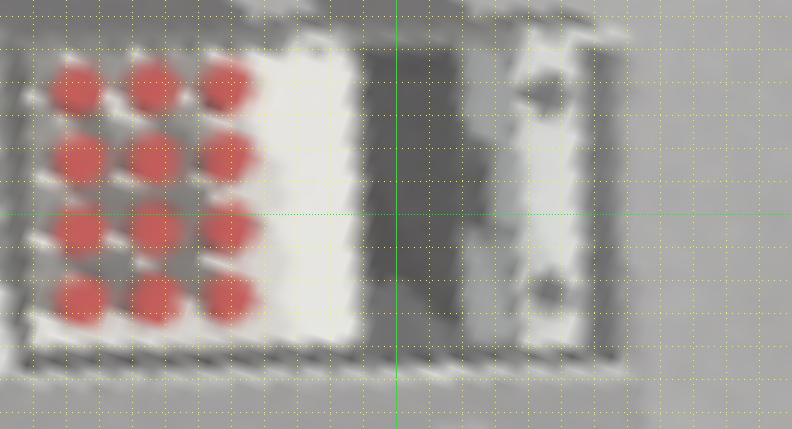

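One correction: the rack slides *away* from the stop when pushed back, so the fully-back gap is about 48 + 3…5 ≈ 51–53 mm. That is over 48 mm, so a second spacer is needed, leaving about 20 mm for the wedge. I'll take the middle grey spacer, at (.5735,.169), already confirmed in the overlay.

```bash
python3 -c "
from h import *
print(shift([.5892,.2309,.101],-104,[.5735,.169,.0524],-103))"
```

```text
(array([0.0639, 0.0003, 0.0486]), np.float64(-0.0175))
```

```bash
python3 -m pendant '[[0.032,0,0,0,0,-0.0175,0],[0.064,0,0,0,0,-0.0175,0],[0.064,0,0,0,0,-0.0175,0],[0.064,0,0.03,0,0,-0.0175,0],[0.064,0,0.048,0,0,-0.0175,0],[0.064,0,0.048,0,0,-0.0175,0]]';python3 -m pendant '[[0,0,0.006,0,0,0,0],[0,0,0.006,0,0,0,0]]' | grep -E "tool_pos|force"; python3 -m pendant '[[0,0,0.003,0,0,0,0],[0,0,0.003,0,0,0,0]]' | grep -E "tool_pos|force"
```

```text
clock: 17.4
tool_pos: [0.5727, 0.1691, 0.0516]
orientation: [179.9, -0.1, -103.0]
force: [0.1, 0.0, 1.2]
opening: 0.0435
tool_pos: [0.5735, 0.1694, 0.0469]
force: [0.3, -0.7, 0.2]
tool_pos: [0.5733, 0.1691, 0.0436]
force: [0.2, -0.5, -0.4]
```

```bash
python3 -m pendant '[[0,0,0,0,0,0,-1],[0,0,0,0,0,0,-1],[0,0,0,0,0,0,-1],[0,0,0,0,0,0,-1],[0,0,0,0,0,0,-1]]'; python3 -m pendant '[[0,0,-0.06,0,0,0,-1],[0,0,-0.116,0,0,0,-1],[0,0,-0.116,0,0,0,-1],[0,0,-0.116,0,0,0,-1]]'; python3 -c "
from h import *
a=np.radians(19);Y=np.array([-np.sin(a),np.cos(a)])
t=np.array([.5801,-.215])+Y*.021
print(t,shift([.5735,.1691,.1595],-103,[*t,.1595],-71))"
```

```text
clock: 18.52
tool_pos: [0.5734, 0.1691, 0.0436]
orientation: [-180.0, 0.0, -103.0]
force: [-0.5, 0.9, 1.3]
opening: 0.0236
clock: 19.02
tool_pos: [0.5727, 0.169, 0.1591]
orientation: [180.0, 0.0, -103.0]
force: [-0.0, 0.4, -2.1]
opening: 0.0238
[ 0.57326307 -0.19514411] (array([ 0.355 , -0.0817, -0.    ]), np.float64(-0.5585))
```

```bash
python3 -m pendant '[[0.355,-0.0817,0,0,0,-0.5585,-1],[0.355,-0.0817,0,0,0,-0.5585,-1],[0.355,-0.0817,0,0,0,-0.5585,-1],[0.355,-0.0817,0,0,0,-0.5585,-1],[0.355,-0.0817,0,0,0,-0.5585,-1],[0.355,-0.0817,0,0,0,-0.5585,-1],[0.355,-0.0817,0,0,0,-0.5585,-1],[0.355,-0.0817,0,0,0,-0.5585,-1],[0.355,-0.0817,0,0,0,-0.5585,-1],[0.355,-0.0817,0,0,0,-0.5585,-1]]'; python3 -c "
from h import *
o=ctrl.get_obs();print(o['tool_pos'])
for n,(a,b) in (('scene',(215,130)),):
    im=cam(n); cv2.imwrite(f'pics/p3_{n}.png',cv2.resize(np.clip(255*(im[b:b+70,a:a+90]/255.)**.6,0,255).astype('uint8'),None,fx=8,fy=8,interpolation=cv2.INTER_CUBIC))"
```

```text
clock: 20.27
tool_pos: [0.5731, -0.1941, 0.1594]
orientation: [180.0, 0.0, -70.9]
force: [0.2, 0.2, -0.3]
opening: 0.0236
[ 0.57314718 -0.19405683  0.15943989]
```

View pics/p3_scene.png

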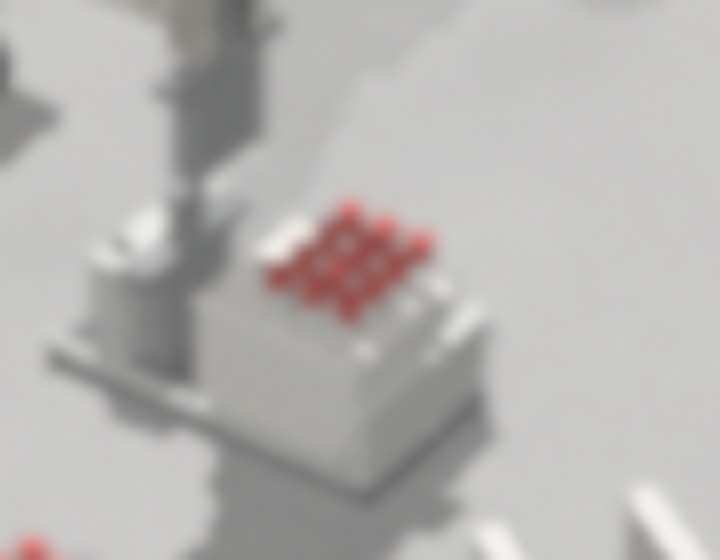

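```bash
python3 -m pendant '[[0,0,0.03,0,0,0,-1],[0,0,0.055,0,0,0,-1],[0,0,0.07,0,0,0,-1],[0,0,0.085,0,0,0,-1],[0,0,0.1,0,0,0,-1],[0,0,0.112,0,0,0,-1],[0,0,0.119,0,0,0,-1],[0,0,0.119,0,0,0,-1],[0,0,0.119,0,0,0,-1]]'; for i in 1 2 ; do python3 -m pendant '[[0.002,0,0,0,0,0,-1],[0.002,0,0,0,0,0,-1]]' | grep -E "tool_pos|force"; done
```

```text
clock: 21.45
tool_pos: [0.5734, -0.1953, 0.041]
orientation: [-180.0, -0.0, -71.0]
force: [0.1, 0.4, -1.2]
opening: 0.0237
tool_pos: [0.5739, -0.1973, 0.0409]
force: [-0.3, 0.5, -1.1]
tool_pos: [0.5744, -0.1991, 0.0406]
force: [0.1, -0.8, -1.3]
```

```bash
for i in 1 2; do python3 -m pendant '[[0.001,0,0,0,0,0,-1],[0.001,0,0,0,0,0,-1]]' | grep -E "tool_pos|force"; done
```

```text
tool_pos: [0.5746, -0.2, 0.0405]
force: [0.3, -0.1, -1.2]
tool_pos: [0.5748, -0.2005, 0.0405]
force: [-0.8, 3.8, 0.5]
```

Contact with the first spacer. Lower to the floor and release.

```bash
python3 -m pendant '[[-0.0005,0,0.0025,0,0,0,-1],[-0.0005,0,0.0025,0,0,0,-1]]' | grep -E "tool_pos|force"; python3 -m pendant '[[0,0,0.0015,0,0,0,-1],[0,0,0.0015,0,0,0,-1]]' | grep -E "tool_pos|force"
```

```text
tool_pos: [0.5748, -0.2004, 0.0379]
force: [0.1, 1.6, -0.9]
tool_pos: [0.5751, -0.2004, 0.0377]
force: [-3.6, 4.1, 9.1]
```

```bash
python3 -m pendant '[[0,0,-0.001,0,0,0,-0.1],[0,0,-0.001,0,0,0,-0.1],[0,0,-0.001,0,0,0,-0.1],[0,0,-0.001,0,0,0,-0.1],[0,0,-0.03,0,0,0,-0.1],[0,0,-0.07,0,0,0,-0.1],[0,0,-0.13,0,0,0,-0.1],[0,0,-0.13,0,0,0,-0.1],[0,0,-0.13,0,0,0,-0.1]]'; python3 -c "
from h import *
o=ctrl.get_obs();print(o['tool_pos'],shift([.5749,-.2003,.1666],-71,[.589,.231,.1006],-104))"
```

```text
clock: 24.08
tool_pos: [0.5746, -0.2003, 0.1665]
orientation: [-180.0, 0.0, -71.0]
force: [-0.1, 0.2, -0.2]
opening: 0.0396
[ 0.57462759 -0.20025449  0.16653588] (array([-0.4032, -0.1537,  0.066 ]), np.float64(0.576))
```

```bash
python3 -m pendant '[[-0.403,-0.1537,0,0,0,0.576,-0.1],[-0.403,-0.1537,0,0,0,0.576,-0.1],[-0.403,-0.1537,0,0,0,0.576,-0.1],[-0.403,-0.1537,0,0,0,0.576,-0.1],[-0.403,-0.1537,0,0,0,0.576,-0.1],[-0.403,-0.1537,0,0,0,0.576,-0.1],[-0.403,-0.1537,0,0,0,0.576,-0.1],[-0.403,-0.1537,0,0,0,0.576,-0.1],[-0.403,-0.1537,0.02,0,0,0.576,0],[-0.403,-0.1537,0.066,0,0,0.576,0],[-0.403,-0.1537,0.066,0,0,0.576,0],[-0.403,-0.1537,0.066,0,0,0.576,0]]'; python3 - <<'E'
from h import *
o=ctrl.get_obs();print(o['tool_pos'],o['orientation'])
im=np.mean([cam("top") for _ in range(4)],0)
a=rect("top",np.clip(255*(im/255.)**.6,0,255).astype('uint8'),(.565,-.19),19,.074,.24,.13,3300)
a[::6,396-33*np.arange(-11,12)]=(0,255,255); a[:,396]=(0,255,0)
for k in range(-6,7): a[int(214.5-33*k),::6]=(0,255,255)
cv2.imwrite("pics/gap2.png",a)
E
```

```text
clock: 25.58
tool_pos: [0.5896, 0.2303, 0.1014]
orientation: [-180.0, -0.0, -104.0]
force: [-0.2, -0.3, 0.6]
opening: 0.0438
[0.58955593 0.2302561  0.10135422] [-1.79971190e+02 -3.07559135e-02 -1.04009941e+02]
```

View pics/gap2.png

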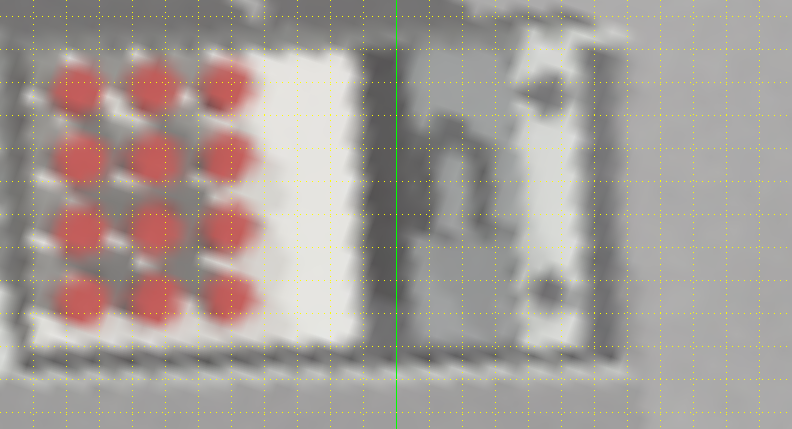

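Both spacers are seated, with a 16 mm gap to the rack now and about 20 mm once it is fully back. Grasp the wedge.

```bash
python3 -m pendant '[[0,0,0.03,0,0,0,0],[0,0,0.048,0,0,0,0],[0,0,0.048,0,0,0,0],[0,0,0.048,0,0,0,0]]';python3 -m pendant '[[0,0,0.006,0,0,0,0],[0,0,0.006,0,0,0,0]]' | grep -E "tool_pos|force"; python3 -m pendant '[[0,0,0.0035,0,0,0,0],[0,0,0.0035,0,0,0,0]]' | grep -E "tool_pos|force"
```

```text
clock: 26.28
tool_pos: [0.5896, 0.2309, 0.0534]
orientation: [-179.9, 0.0, -104.0]
force: [0.5, -0.4, 0.7]
opening: 0.0439
tool_pos: [0.5889, 0.2306, 0.0465]
force: [-0.3, 0.4, -0.4]
tool_pos: [0.5888, 0.2306, 0.0428]
force: [0.2, 0.1, 0.3]
```

```bash
python3 -m pendant '[[0,0,0,0,0,0,-1],[0,0,0,0,0,0,-1],[0,0,0,0,0,0,-1],[0,0,0,0,0,0,-1],[0,0,0,0,0,0,-1]]'; python3 -m pendant '[[0,0,-0.06,0,0,0,-1],[0,0,-0.12,0,0,0,-1],[0,0,-0.12,0,0,0,-1],[0,0,-0.12,0,0,0,-1]]'; python3 -c "
from h import *
for n,(a,b) in (('scene',(250,145)),):
    im=cam(n); cv2.imwrite(f'pics/w2_{n}.png',cv2.resize(np.clip(255*(im[b:b+70,a:a+90]/255.)**.6,0,255).astype('uint8'),None,fx=8,fy=8,interpolation=cv2.INTER_CUBIC))"
```

```text
clock: 27.4
tool_pos: [0.589, 0.2307, 0.0431]
orientation: [-180.0, 0.0, -104.0]
force: [-0.4, -0.6, -0.4]
opening: 0.0238
clock: 27.9
tool_pos: [0.5884, 0.2305, 0.1627]
orientation: [180.0, 0.0, -104.0]
force: [0.3, -0.2, -0.9]
opening: 0.0237
```

View pics/w2_scene.png

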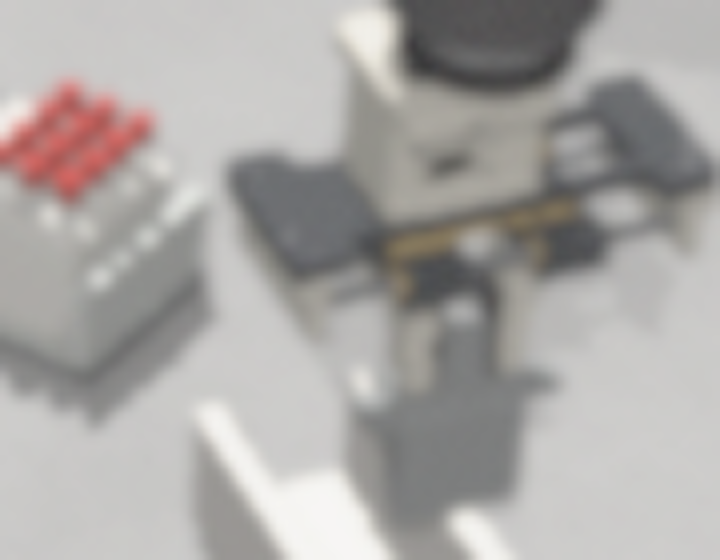

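```bash
python3 -c "
from h import *
print(shift([.5889,.2307,.163],-104,[.5721,-.1923,.163],-71))"
```

```text
(array([ 0.4145, -0.086 , -0.    ]), np.float64(-0.576))
```

```bash
python3 -m pendant '[[0.4145,-0.086,0,0,0,-0.576,-1],[0.4145,-0.086,0,0,0,-0.576,-1],[0.4145,-0.086,0,0,0,-0.576,-1],[0.4145,-0.086,0,0,0,-0.576,-1],[0.4145,-0.086,0,0,0,-0.576,-1],[0.4145,-0.086,0,0,0,-0.576,-1],[0.4145,-0.086,0,0,0,-0.576,-1],[0.4145,-0.086,0,0,0,-0.576,-1],[0.4145,-0.086,0,0,0,-0.576,-1],[0.4145,-0.086,0,0,0,-0.576,-1],[0.4145,-0.086,0,0,0,-0.576,-1]]'; python3 -m pendant '[[0,0,0.02,0,0,0,-1],[0,0,0.04,0,0,0,-1],[0,0,0.048,0,0,0,-1],[0,0,0.048,0,0,0,-1]]'; python3 - <<'E'
from h import *
im=np.mean([cam("scene") for _ in range(3)],0); o=ctrl.get_obs(); p=o['tool_pos'];print(p)
c=cv2.resize(np.clip(255*(im[120:190,215:305]/255.)**.6,0,255).astype('uint8'),None,fx=8,fy=8,interpolation=cv2.INTER_CUBIC)
cv2.imwrite("pics/w3.png",c)
E
```

```text
clock: 29.32
tool_pos: [0.5722, -0.1912, 0.1629]
orientation: [180.0, 0.0, -70.9]
force: [1.0, -1.0, -0.8]
opening: 0.0236
clock: 29.82
tool_pos: [0.572, -0.1919, 0.1149]
orientation: [180.0, 0.0, -71.0]
force: [0.8, 0.3, -0.2]
opening: 0.0233
[ 0.57274202 -0.19226577  0.1159882 ]
```

View pics/w3.png

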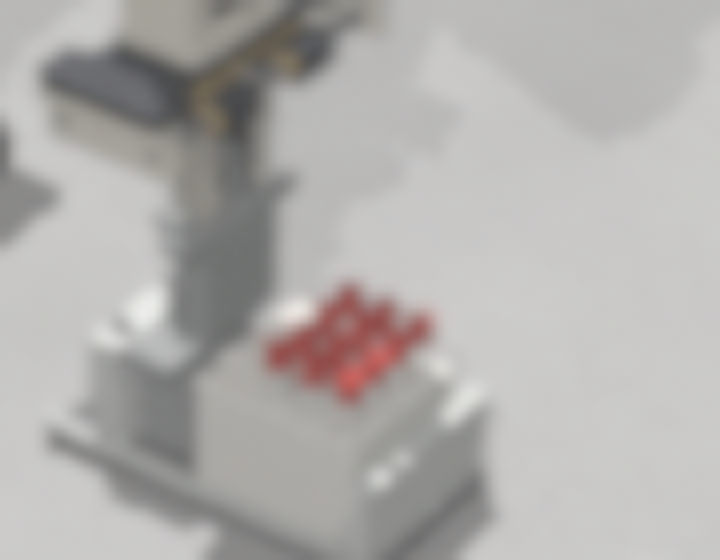

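The wedge's thin end, crop (225,345), is over the gap just in front of the rack face. Descend in steps, watching the force.

```bash
for i in 1 2 3; do python3 -m pendant '[[0,0,0.006,0,0,0,-1],[0,0,0.006,0,0,0,-1]]' | grep -E "tool_pos|force"; done
```

```text
tool_pos: [0.5717, -0.1923, 0.1087]
force: [0.1, -0.6, 0.0]
tool_pos: [0.5716, -0.1923, 0.1024]
force: [-0.6, 0.8, -0.7]
tool_pos: [0.5716, -0.1923, 0.0964]
force: [0.1, -0.1, -1.4]
```

```bash
python3 -m pendant '[[0,0,0.008,0,0,0,-1],[0,0,0.008,0,0,0,-1]]' | grep -E "tool_pos|force"; for i in 1 2 3; do python3 -m pendant '[[-0.002,0,0,0,0,0,-1],[-0.002,0,0,0,0,0,-1]]' | grep -E "tool_pos|force"; done
```

```text
tool_pos: [0.5715, -0.1922, 0.0882]
force: [0.2, 0.3, -0.2]
tool_pos: [0.5715, -0.1905, 0.0892]
force: [0.2, -1.4, -1.3]
tool_pos: [0.5708, -0.1885, 0.0893]
force: [0.1, -1.1, -1.1]
tool_pos: [0.5704, -0.187, 0.0893]
force: [1.4, -3.6, -2.0]
```

```bash
for i in 1 2 3; do python3 -m pendant '[[-0.001,0,0,0,0,0,-1],[-0.001,0,0,0,0,0,-1]]' | grep -E "tool_pos|force"; done
```

```text
tool_pos: [0.5702, -0.1861, 0.0894]
force: [1.1, -4.5, 0.5]
tool_pos: [0.57, -0.1851, 0.0895]
force: [1.3, -6.1, 0.9]
tool_pos: [0.5697, -0.1842, 0.0896]
force: [1.6, -5.2, 1.9]
```

```bash
python3 -m pendant '[[-0.001,0,0,0,0,0,-1],[-0.001,0,0,0,0,0,-1]]' | grep -E "tool_pos|force";python3 - <<'E'
from h import *
for n,(u,v) in(("scene",(215,120)),("top",(262,185))):
    im=np.mean([cam(n) for _ in range(3)],0)
    cv2.imwrite(f"pics/w4{n}.png",cv2.resize(np.clip(255*(im[v:v+70,u:u+90]/255.)**.6,0,255).astype('uint8'),None,fx=8,fy=8,interpolation=cv2.INTER_CUBIC))
E
```

```text
tool_pos: [0.5694, -0.1832, 0.0897]
force: [0.9, -4.7, 1.7]
```

View pics/w4scene.png

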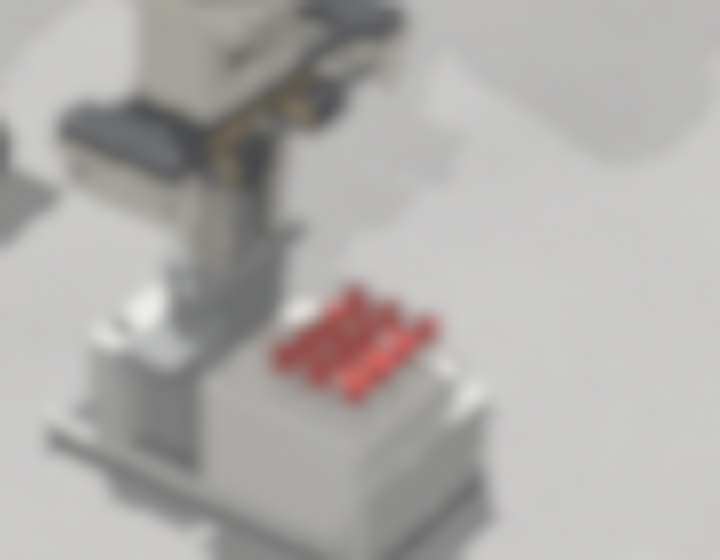

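View pics/w4top.png

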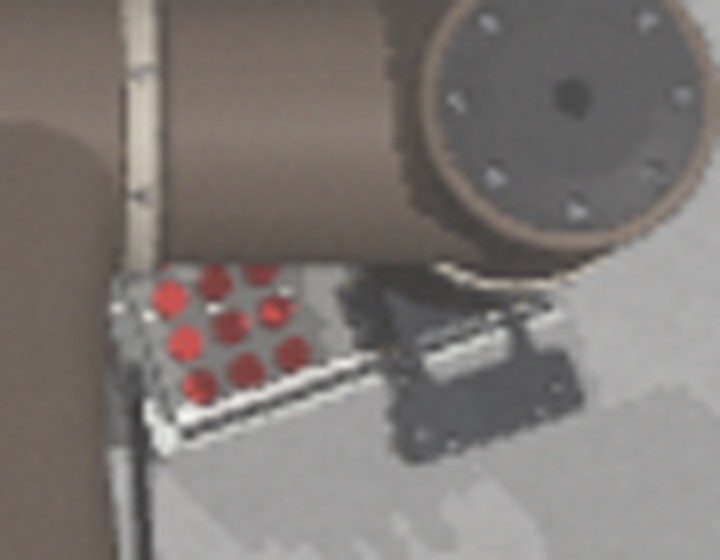

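The caps moved about 3 mm towards the wall (top-view front cap from (298,350) to (293,354)), and the force levels at about 5 N. The rack is likely at the wall and the wedge is starting to tilt in the grip. Back off 2.5 mm and drive the wedge down.

```bash
python3 -m pendant '[[0.0025,0,0.004,0,0,0,-1],[0.0025,0,0.004,0,0,0,-1]]' | grep -E "tool_pos|force"; for i in 1 2 3; do python3 -m pendant '[[0,0,0.003,0,0,0,-1],[0,0,0.003,0,0,0,-1]]' | grep -E "tool_pos|force"; done
```

```text
tool_pos: [0.5688, -0.1847, 0.084]
force: [0.4, -0.4, -1.3]
tool_pos: [0.5692, -0.1849, 0.0815]
force: [-1.0, 1.0, -0.2]
tool_pos: [0.5694, -0.1851, 0.0788]
force: [-0.4, 0.3, -1.0]
tool_pos: [0.5694, -0.1852, 0.0758]
force: [0.2, -0.2, -2.1]
```

```bash
for i in 1 2 3; do python3 -m pendant '[[0,0,0.003,0,0,0,-1],[0,0,0.003,0,0,0,-1]]' | grep -E "tool_pos|force|opening"; done
```

```text
tool_pos: [0.5694, -0.1852, 0.0728]
force: [-0.3, -0.7, -0.5]
opening: 0.0239
tool_pos: [0.5697, -0.1851, 0.0699]
force: [1.2, 1.3, -1.5]
opening: 0.0235
tool_pos: [0.57, -0.1851, 0.0685]
force: [-4.0, 4.1, 10.2]
opening: 0.0235
```

Contact at 0.069, as predicted for a 20 mm fill. The side force (+5 N along cradle +y) shows the spacers pressing more than the rack. Ease 1 mm towards the rack and press down.

```bash
python3 -m pendant '[[-0.001,0,0,0,0,0,-1],[-0.001,0,0,0,0,0,-1]]' | grep -E "tool_pos|force|opening";python3 -m pendant '[[-0.0005,0,0.001,0,0,0,-1],[-0.0005,0,0.001,0,0,0,-1]]' | grep -E "tool_pos|force|opening"; python3 -c "
from h import *
a=np.radians(19);o=ctrl.get_obs();print('Fy cradle',np.dot(o['force'][:2],[-np.sin(a),np.cos(a)]),o['force'][2],o['moment'])"
```

```text
tool_pos: [0.57, -0.1848, 0.0686]
force: [-2.5, 0.2, 7.2]
opening: 0.0239
tool_pos: [0.5701, -0.1848, 0.0684]
force: [-3.5, -0.7, 13.8]
opening: 0.0236
Fy cradle 0.5142214291662052 13.828638471827437 [-0.31566043  1.69152767  0.02384143]
```

```bash
python3 -m pendant '[[0,0,0.0015,0,0,0,-1],[0,0,0.0015,0,0,0,-1],[0,0,0.0015,0,0,0,-1]]' | grep -E "tool_pos|force|opening|clock";python3 -m pendant '[[-0.0003,0,0.001,0,0,0,-1],[-0.0003,0,0.001,0,0,0,-1],[-0.0003,0,0.001,0,0,0,-1]]' | grep -E "tool_pos|force|opening"; python3 - <<'E'
from h import *
import pickle
a=np.radians(19);o=ctrl.get_obs();print('Fy cradle',np.dot(o['force'][:2],[-np.sin(a),np.cos(a)]),o['force'][2],o['orientation'])
Y=np.array([-np.sin(a),np.cos(a)])
for n,(u,v) in(("scene",(215,120)),("top",(262,185))):
    im=np.mean([cam(n) for _ in range(4)],0)
    cv2.imwrite(f"pics/w5{n}.png",cv2.resize(np.clip(255*(im[v:v+70,u:u+90]/255.)**.6,0,255).astype('uint8'),None,fx=8,fy=8,interpolation=cv2.INTER_CUBIC))
    old=pickle.load(open(f"avg_{n}.pkl","rb"))["image"]
    def caps(I):
        I=I.astype(float);m=((I[...,2]-np.maximum(I[...,0],I[...,1]))>25).astype('uint8'); m[:120]=0;m[260:]=0
        k,l,st,c=cv2.connectedComponentsWithStats(m); 
        w=np.clip(I[...,2]-np.maximum(I[...,0],I[...,1]),0,None)
        return [(c[i],st[i,4]) for i in range(1,k) if st[i,4]>=8 and u<c[i][0]<u+90 and v<c[i][1]<v+70]
    A=caps(old);B=caps(im)
    for c,s in B:
        q=min(A,key=lambda t:np.hypot(*(t[0]-c))); d=plane(n,*c,.105)[:2]-plane(n,*q[0],.105)[:2]; print(n,c.round(1),s,q[1],"moved +y mm",(d@Y*1000).round(1))
E
```

```text
clock: 35.65
tool_pos: [0.5702, -0.1849, 0.0681]
force: [-7.1, 0.5, 22.7]
opening: 0.0239
tool_pos: [0.5703, -0.1848, 0.0679]
force: [-7.6, 1.8, 28.8]
opening: 0.0236
Fy cradle 4.195218040073026 28.768460873914634 [-179.85847056   -0.20394095  -70.91413668]
scene [259.1 162.6] 196 214 moved +y mm 5.5
top [285.  223.3] 56 96 moved +y mm 15.8
top [295.9 223.5] 15 14 moved +y mm 4.8
top [290.4 225.5] 17 96 moved +y mm 0.0
top [298.1 228.6] 15 14 moved +y mm 3.4
top [292.5 230.7] 14 15 moved +y mm 2.5
top [286.9 232.8] 21 15 moved +y mm 3.0
```

View pics/w5scene.png

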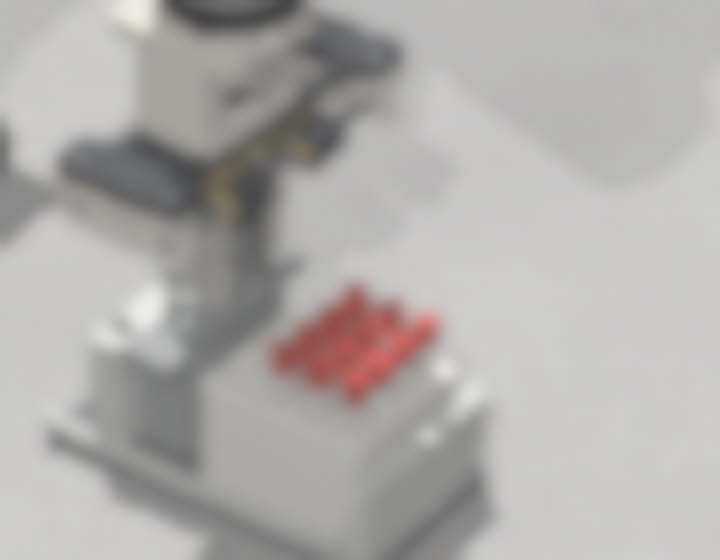

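View pics/w5top.png

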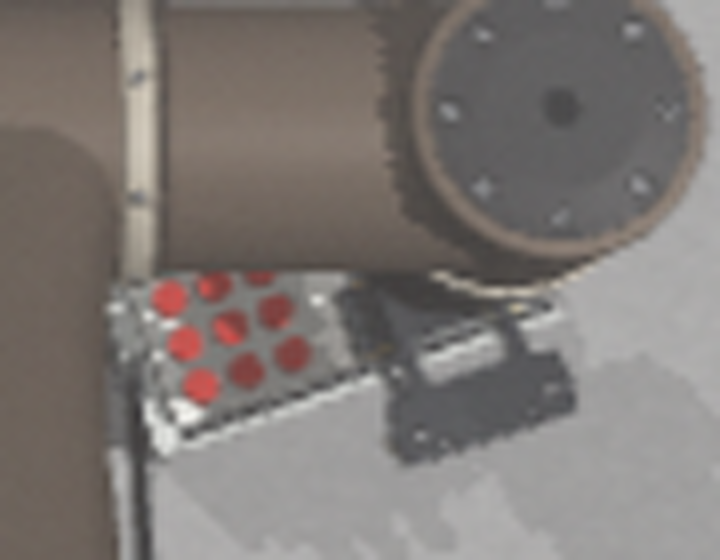

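Everything now reacts stiffly: 29 N down with only about 0.3 mm of motion, and the rack has moved back about 3 mm. Balance the side load slightly, then check it stays steady.

```bash
python3 -m pendant '[[-0.0006,0,0,0,0,0,-1],[-0.0006,0,0,0,0,0,-1],[-0.0006,0,0,0,0,0,-1],[-0.0006,0,0,0,0,0,-1]]';python3 -m pendant '[[0,0,0,0,0,0,-1],[0,0,0,0,0,0,-1],[0,0,0,0,0,0,-1],[0,0,0,0,0,0,-1],[0,0,0,0,0,0,-1],[0,0,0,0,0,0,-1],[0,0,0,0,0,0,-1],[0,0,0,0,0,0,-1]]'
```

```text
clock: 36.92
tool_pos: [0.5703, -0.1847, 0.0679]
orientation: [-179.9, -0.2, -70.9]
force: [-7.8, -1.4, 26.9]
opening: 0.0239
clock: 37.92
tool_pos: [0.5703, -0.1847, 0.0679]
orientation: [-179.9, -0.2, -70.9]
force: [-8.1, -1.5, 26.8]
opening: 0.0233
```

```bash
python3 -c "
from plant import ctrl
print(ctrl.close_job()); o=ctrl.get_obs(); print(o['clock'],o['tool_pos'],o['force'],o['opening'])"
```

```text
the job is handed in; nothing more can be done
None
the job is handed in; nothing more can be done
```

The job is handed in at about 38 s, with the wedge still gripped and pressed down between two spacers and the rack. It gave no verdict.

**What I did**
- I measured a 48 mm gap with the rack still 3–5 mm off its wall, so about 51–53 mm with the rack fully back. That called for both grey spacers.
- I stood the spacers against the end stop one after the other. Each touched the stop or the first spacer, and then the floor, within about 1 mm of where I expected, and I let go of each.
- I slid the wedge in thin end first and nudged the rack back with its flat side. I then pressed down until it was tight.

**Last checks**
- **Press and grip:** the downward press was steady at about 27 N over the last second. The wedge moved only about 0.3 mm under the final load, and the fingers stayed at 24 mm on its tab.
- **Fit:** the wedge went tight at the depth expected for a 20 mm gap.
- **Rack:** it moved back by roughly 3 mm, but the visible tube caps gave readings from 2.5 to 5.5 mm. The top view was partly hidden by the arm, so "fully back" rests mainly on how stiffly it resisted the press.
- **Wedge and spacers:** I could not see the seated wedge and spacers closely in the last pictures. The contact forces on the rack and the stop are inferred from the push, not measured separately.

**Things that went wrong or disagreed**
- **First grasp:** it closed on nothing. The real fingertips sit about 39 mm higher than the reported tool position, which I confirmed by touching the tab top with about 36 N. I corrected for this from then on.
- **Wrong spacer count:** I first misjudged which way the rack slides and took one spacer to be enough. I corrected that before touching the wedge.
- **Side force:** about 8 N towards world −x remained at the end. Earlier presses showed a similar proportion, so I put it down to the arm giving slightly.

I did not deliberately move or touch the spare rack, scanner, bottle or blue look-alike. I did not check them again at the end.

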